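Hang the capture tray on the slotted stand

TASK

Hang the blue capture tray on the white stand: hook both its claws into the top pair of slots (just above the yellow bands) and let go, so that it hangs on the brass spring catch. Then press it down firmly but without slamming until it is fully home and the catch has snapped out over its top edge, and leave everything else on the table where it is.

Things in the scene. Friction and masses are not known exactly. Their poses are not given: they have to be found in the camera images.
- stand: Fixed white display stand: two slotted uprights on a dark steel foot (170 x 170 x 12 mm, 100 mm of it behind the front faces). Origin: on the table, midway between the uprights, in the plane of their front faces; x points out of the front, y from upright to upright, z up. Uprights at y = +55 and -55 mm, 36 mm wide, 184 mm tall, faces 4 mm thick (x = -4 to 0), hollow for 25 mm behind.
- slots (a point): On the stand, midway between the two top slots, in the plane of the front faces, at the slots' lower edges (z = 140 mm). Axes as the stand's. One slot in each upright at y = +55 and -55 mm, 8 mm wide, z = 140 to 178 mm, with a yellow band painted just below it. The lower pair (z = 75 to 113 mm) is not to be used.
- catch (a joint): Brass spring catch, 22 mm wide, in the crossbar midway between the uprights. 0 = fully out, nose 7 mm in front of the faces; grows to 0.010 m pushed back. Spring about 5 N at 0, 8 N at 0.010. A strip coming down on its sloped top pushes it back; it then snaps out over the strip's top edge.
- catch_nose (a point): Tip of the catch's nose, at its flat underside (149.5 mm above the table); moves with the catch. The catch's top slopes from 2 mm above this point at the nose up to 12 mm above it at the plane of the faces. The grey crossbar behind it spans z = 146 to 168 mm.
- tray: Loose blue steel tray for captured stones, about 0.3 kg, 140 mm wide (y), 95 mm deep (x), level on the table at the start. Origin: middle of its lower rear edge; x points to its front, away from the claws, z up. Rims 22 mm high, rear wall (x = 0 to 4) 75 mm high. Home, its frame is the stand's raised by 73 mm, with up to 2 mm of play along x and the tongues resting on the slots' lower edges.
- claws (a point): On the tray, midway between its two steel claws, in the rear wall's back plane, at the tongues' underside (67 mm above the tray's underside); at slots when home. Claws at y = +55 and -55 mm, 5 mm wide, 30 mm tall: tongue z = 67 to 75 mm, reaching back to x = -12; tip turned down at x = -12 to -6, z = 45 to 75. To enter the slots the tray's origin must be 95 to 103 mm above the table.
- strip (a point): Middle of the top edge of the tray's rear wall, 75 mm above its underside. Here the wall is a strip 5 mm tall with a window below it (z = 40 to 70 mm). Coming down, the strip meets the catch with the tray's origin 86 to 92 mm above the table, the claw tips already behind the faces. The tray's weight does not push the catch back: let go, it hangs there, nose down 0.04 rad.
- handle (a point): Centre of the tray's wooden handle: a level bar 88 mm long (tray x = 2 to 90 mm), 16 mm wide (y), 16 mm tall, its top 118 mm above the tray's underside, one post at the front, two at the rear (y = +22, -22). The tray balances held here, at its middle.
- press (a point): Top of the handle's rear end, 16 mm in front of the rear wall's back plane, 118 mm above the tray's underside. The place to press: about 8 to 25 N straight down drives the hanging tray home and the stop is then hard. Pressing far out along the handle makes the claws bind and takes up to twice as much.
- bowl_white: Mustard-yellow bowl of white stones, 120 mm across, 55 mm tall, a bystander. Origin: centre of its underside.
- bowl_black: Mustard-yellow bowl of black stones, 120 mm across, 55 mm tall, a bystander. Origin: centre of its underside.
- bottle: Clear water bottle with a blue cap, 62 mm across, 190 mm tall, a bystander. Origin: centre of its underside.
- teacup: White cup, 72 mm across, 65 mm tall, a bystander. Origin: centre of its underside.
- clock: Black two-faced game clock, 55 x 170 x 94 mm, a bystander. Origin: centre of its underside.
- lid: Small mustard-yellow lid with a knob, 60 mm across, 20 mm tall, a bystander. Origin: centre of its underside.
Mind the look-alikes: they are no part of the job. Of the things like the tray, leave any that is green; of the rest the smaller one is meant.

How it is judged:
By the outcome, as a careful person would: the job done as asked, in the order asked, and still so for the second after the job is handed in, with the robot touching nothing.
It also fails if it takes over 51 s, if anything falls off the work surface, if the arm or the gripper's body presses on something with over 40 N, if the wrist force passes 120 N, or if a joint passes its speed limit or range.

ROBOT

A 6-joint arm with a two-finger parallel gripper is mounted at the origin on the work surface. World frame = base frame: x ahead of the robot, y to its left, z up, the work surface at z = 0. Lengths are in m, angles in degrees, forces in N, time in s.
With the tool pointing down it reaches from about 0.4 to 0.825 m from the base axis. Payload 7 kg.
Tool frame: the origin (TCP) lies between the finger pads; the fingertips stand 19 mm ahead of it and the grasp point (between the pads) is the TCP (r.tip_extent is the distance from the TCP to the fingertips, in m); z points along the fingers, y is the direction in which the jaws open and shut (so a half turn about z gives the same grasp; the last joint's range is limited). The gripper opens to 88 mm and grips with 3 to 60 N. Pads are 19 mm wide; open, the fingers measure 130 mm over their backs; the gripper's body (78 mm by 193 mm) begins 47 mm behind the grasp point.
Start: joints at [80.105, 20.546, 0.682, 0, -70.136, -16.507], TCP at [0.3, 0.605, 0.218] pointing down, gripper open.
Joint ranges: [-176.03, 176.03], [-82.01, 121.73], [-58.28, 71.71], [-173.87, 95.51], [-174.79, -0.11], [-173.66, 173.66]. Speed limits (degrees/s): [136.94, 136.94, 172.46, 180, 180, 180].

INTERFACE

Orientations are given as [roll, pitch, yaw] about the fixed x, y, z axes, in that order (R = Rz(yaw) Ry(pitch) Rx(roll)).
In Python, from plant import r, capture, workorder, spotter gives the robot as it stands.
- The arm moves only by the tool step_arm, never from a script. Its argument "motion" is a list of rows, each a list of 5 numbers: the finger opening in m, from 0 to 0.0876, then the shift along the tool's x, y, z in m, then the turn about the tool's z in rad. In form: [[grip, dx, dy, dz, roll], ...]. A call has 1 to 5 rows; each row is the pose to reach, as a shift and turn from the pose commanded when the call began, along the tool's axes at that moment; what a row does not reach only later rows make up. A row lasts 1/8 s, in which the tool goes at most 62.5 mm and 10.7 degrees, less where a joint would pass 70% of its speed; a pose out of reach is approached as far as the arm can. A call with a gripper value outside its range is refused whole. The fingers move at their own pace and stop on an object; "newtons" is the grip in N (left out, the last holds). Time passes only in rows, so rows that repeat a pose let the fingers close. It gives the time, the measured TCP pose, the force and the opening at its end, in the units of the state.
- r.get_state(): the state, without advancing time (a new reading comes with each control period).
- capture(name): name is "scene" or "side" or "wrist"; returns a dict with "image" (384x512x3 uint8, red, green, blue), "z_map" (384x512 float32, m along the optical axis (not along the pixel's ray), 0 where there is no reading), "fx", "fy", "cx", "cy" (pixels), "D" ([k1, k2, p1, p2, k3] as OpenCV has them; the pictures are not rectified), "pose" (4x4, takes a point from camera to world coordinates). Camera axes: x right, y down, z forward; pixel columns grow to the right and rows downward; lengths in m; the calibration is good to about 2 mm. A picture is of the moment at which its call begins.
- workorder.close_job(): hands the job in, once; it reports no verdict.
Trained networks look in the newest picture that a camera, given by its name, has taken for a name from the list of things; names that differ only in an ending like _2 or _b are one class to them, and where a whole thing is asked for, a point or a joint stands for the part that bears it (a point fixed in the world has none). Each returns a list of dicts, best first, with "p" (0 to 1); they miss things now and then, are a little off and sometimes report something else, mostly with a low value. They report only what shows in the picture. A call takes as long as a camera call. They do not tell look-alikes from the thing itself.
- spotter.regions_of(camera, label): "mask" (384x512 bool, what is visible of it).
- spotter.tip_of(camera, label): "location" ([x, y, z] in m, in world coordinates, good to about 4 mm: a listed point, or the origin of a listed thing).
The state is a dict: "time_s": time; "joints": joint angles; "qd": joint speeds; "joint_torque": joint torques, N m; "tcp_pos": TCP position; "eef_rot": TCP orientation; "contact_force": force on the tool from outside, world axes, zero at the start; "moment": the same for the moment, N m; "gripper_width": finger opening in m.
Only numpy, scipy, OpenCV 4.12 (cv2) and the standard library are available. Lean on these libraries where they do the work, as an engineer would, in place of code of your own. Each camera call takes 0.05 s, during which the arm holds its last target.

## Working session

There is one attempt and no reset: what is moved stays moved. The work goes in short steps, Python scripts to look and compute and a tool call to move; the robot and the scene stay as the last step left them, time stands still between calls to the robot, and variables do not carry over. Pictures are saved under pics/ and viewed, and the job is handed in when it is done.

Besides the shell and the picture viewer there is one more tool, called after "Request:" as name([rows], argument=value, ...), one row to a line, values as JSON. step_arm: Moves the arm, as the interface text tells. Its arguments: {"type":"object","properties":{"motion":{"type":"array","items":{"type":"array","items":{"type":"number"}}},"newtons":{"type":"number"}},"required":["motion"]}

```bash
ls; mkdir -p pics; python3 - <<'E'
from plant import r,capture,workorder,spotter
import cv2
for c in ["scene","side","wrist"]:
    d=capture(c); cv2.imwrite(f"pics/{c}0.png",d["image"][:,:,::-1]); print(c,d["pose"].round(3).tolist(),d["fx"],d["cx"],d["cy"],d["D"])
    for l in ["tray","stand"]:
        try:
            for o in spotter.tip_of(c,l): print(l,o["p"],o["location"])
        except Exception as e: print(e)
s=r.get_state(); print(s)
E
```

```text
pics
scene [[0.77, 0.478, -0.422, 1.063], [0.638, -0.563, 0.526, -0.63], [0.014, -0.674, -0.738, 0.954], [0.0, 0.0, 0.0, 1.0]] 358.02660459479523 255.7160596732699 193.64483521393925 [-0.00045397  0.          0.          0.          0.        ]
tray 0.58 [0.4982, -0.2388, -0.003]
tray 0.56 [0.3531, -0.0085, 0.0001]
tray 0.53 [0.5405, 0.2256, -0.001]
stand 0.58 [0.5401, 0.2224, 0.0004]
side [[0.984, -0.109, 0.141, 0.351], [-0.178, -0.609, 0.773, -1.109], [0.002, -0.785, -0.619, 0.976], [0.0, 0.0, 0.0, 1.0]] 437.2826298366979 249.77810822859146 199.51273768702208 [-0.15179148  0.          0.          0.          0.        ]
tray 0.92 [0.3628, -0.1486, 0.0002]
tray 0.84 [0.4973, -0.2405, -0.0007]
tray 0.81 [0.3506, -0.0049, -0.0011]
tray 0.65 [0.5399, -0.2242, 0.1097]
stand 0.96 [0.5387, 0.2265, -0.0022]
wrist [[-0.445, -0.861, -0.245, 0.367], [-0.895, 0.428, 0.121, 0.572], [0.001, 0.273, -0.962, 0.384], [0.0, 0.0, 0.0, 1.0]] 279.0154041140895 256.30788785125753 198.24002816501266 [-0.05255641  0.          0.          0.          0.        ]
{'time_s': 0.45, 'joints': array([ 8.01063031e+01,  2.05487905e+01,  6.74848782e-01, -3.81983851e-03,
       -7.01360556e+01, -1.65071409e+01]), 'qd': array([ 0.05275825, -0.05832225, -0.01668606, -0.02766071, -0.01363225,
       -0.03700597]), 'joint_torque': array([ 8.61617791e-04, -5.81719708e+01,  2.92997164e+01,  6.99534371e+00,
        1.14343959e-02, -5.17962906e-05]), 'tcp_pos': array([0.30010584, 0.60450775, 0.21806767]), 'eef_rot': array([ 1.79989394e+02,  6.03665683e-04, -2.64021362e+01]), 'contact_force': array([-0.36335124,  0.0700829 ,  0.01470785]), 'moment': array([ 0.01211335,  0.02269979, -0.01385997]), 'gripper_width': 0.08763803882501268}
```

View pics/scene0.png

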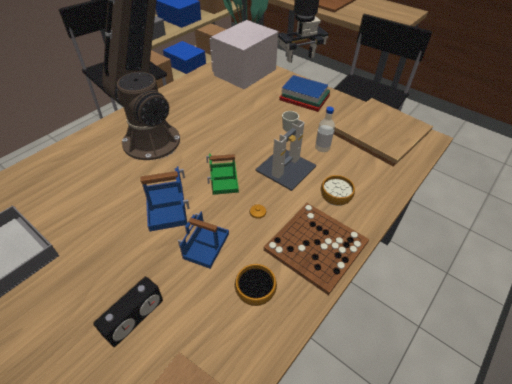

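View pics/side0.png

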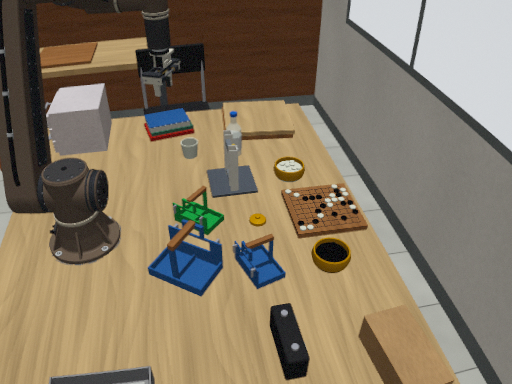

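View pics/wrist0.png

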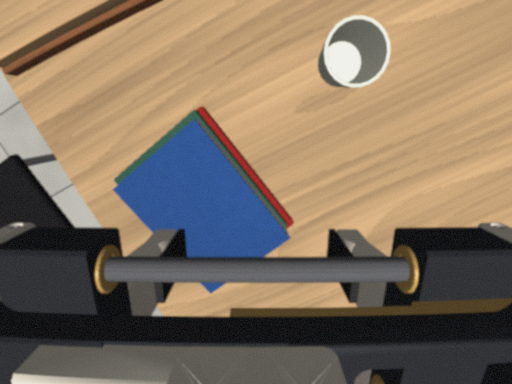

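Candidates for the tray: large blue (scene px 165,200 / side 187,262), small blue (scene 205,240 / side 260,262), green (scene 224,175 / side 199,213). I rule out the green one, and the smaller blue one is the target at about (0.498,-0.240). I'll check it in a close crop.

```bash
python3 - <<'E'
from plant import r,capture,workorder,spotter
import cv2,numpy as np
ims=[]
for c,(x,y),(x2,y2) in [("scene",(205,240),(288,150)),("side",(260,262),(232,165))]:
    d=capture(c); im=d["image"][:,:,::-1]
    for a,b in ((x,y),(x2,y2)):
        ims.append(cv2.resize(im[b-42:b+42,a-56:a+56],(392,294),interpolation=cv2.INTER_CUBIC))
    for l in ["tray","claws","strip","handle","press","slots","catch_nose","stand"]:
        for o in spotter.tip_of(c,l):
            print(c,l,round(o["p"],2),np.round(o["location"],4))
    P=d["pose"]
cv2.imwrite("pics/crop1.png",np.vstack([np.hstack(ims[:2]),np.hstack(ims[2:])]))
E
```

```text
scene tray 0.76 [ 0.3493 -0.0077  0.0014]
scene tray 0.61 [ 0.3628 -0.1448  0.0039]
scene tray 0.28 [ 0.3831  0.4489 -0.0008]
scene tray 0.23 [ 5.81e-01 -6.20e-03 -4.00e-04]
scene claws 0.93 [ 0.3581 -0.1459  0.0886]
scene claws 0.85 [ 0.4991 -0.2371  0.0669]
scene claws 0.66 [ 0.3528 -0.007   0.0654]
scene strip 0.96 [ 0.5011 -0.2376  0.0785]
scene strip 0.61 [ 0.351  -0.0013  0.0735]
scene strip 0.55 [ 0.3599 -0.1467  0.0999]
scene handle 0.9 [0.3829 0.0281 0.1091]
scene handle 0.78 [ 0.5404 -0.2219  0.1057]
scene handle 0.74 [ 0.3227 -0.1925  0.1448]
scene handle 0.36 [0.5431 0.2232 0.0011]
scene press 0.83 [0.3628 0.0024 0.1185]
scene press 0.73 [ 0.3495 -0.1642  0.1512]
scene press 0.61 [ 0.5125 -0.2368  0.1158]
scene slots 0.72 [0.5385 0.2287 0.1427]
scene catch_nose 0.39 [0.5456 0.223  0.1514]
scene stand 0.87 [ 5.401e-01  2.252e-01 -1.000e-04]
side tray 0.94 [ 0.3618 -0.1442 -0.0007]
side tray 0.92 [ 0.4976 -0.2418 -0.0029]
side tray 0.66 [ 0.3478 -0.005  -0.0007]
side tray 0.33 [5.378e-01 2.276e-01 4.000e-04]
side claws 0.86 [ 0.4958 -0.2367  0.0601]
side claws 0.79 [ 0.3606 -0.1489  0.0904]
side claws 0.79 [ 0.3539 -0.0065  0.0674]
side strip 0.97 [ 0.3515 -0.003   0.0778]
side strip 0.81 [ 0.3639 -0.1493  0.0996]
side strip 0.61 [ 0.4977 -0.2383  0.0019]
side strip 0.58 [ 0.5029 -0.2406  0.0786]
side handle 0.93 [ 0.5398 -0.2246  0.1108]
side handle 0.9 [ 0.3193 -0.1978  0.1427]
side handle 0.75 [0.3794 0.0275 0.1129]
side handle 0.24 [ 0.7579 -0.2406  0.0029]
side press 0.75 [0.3641 0.0085 0.1179]
side press 0.72 [ 0.35   -0.1609  0.1573]
side press 0.56 [ 0.512  -0.2333  0.117 ]
side slots 0.58 [0.5385 0.2288 0.1376]
side catch_nose 0.59 [ 0.5134 -0.229   0.1152]
side stand 0.68 [ 0.5367  0.228  -0.0008]
side stand 0.63 [ 0.5438 -0.2261  0.1092]
side stand 0.28 [ 0.7569 -0.2423  0.0022]
```

View pics/crop1.png

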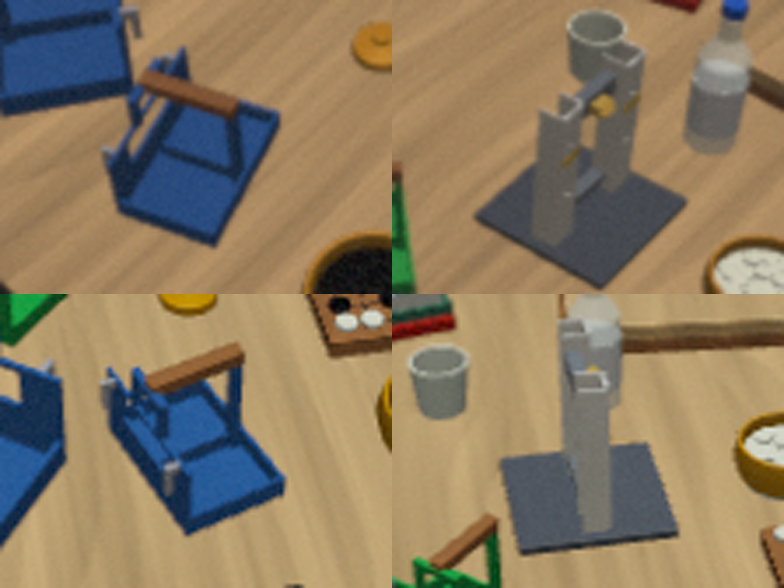

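The crop confirms it: the small blue tray (scene 205,240) has a wooden handle and its claws face -x, while the larger blue one sits beside it. The stand's front, with the brass catch, faces about +x. Next I fit poses from the depth data.

```bash
cat > h.py <<'E'
from plant import r,capture,workorder,spotter
import cv2,numpy as np
def cloud(d):
    z=d["z_map"]; H,W=z.shape
    K=np.array([[d["fx"],0,d["cx"]],[0,d["fy"],d["cy"]],[0,0,1.]])
    u,v=np.meshgrid(np.arange(W),np.arange(H))
    p=cv2.undistortPoints(np.stack([u,v],-1).reshape(-1,1,2).astype(np.float64),K,np.array(d["D"],float)).reshape(H,W,2)
    X=np.dstack([p*z[...,None],z])@d["pose"][:3,:3].T+d["pose"][:3,3]
    X[z<=0]=np.nan
    return X
def proj(d,P):
    T=np.linalg.inv(d["pose"]);K=np.array([[d["fx"],0,d["cx"]],[0,d["fy"],d["cy"]],[0,0,1.]])
    return cv2.projectPoints(np.array(P,float).reshape(-1,1,3),cv2.Rodrigues(T[:3,:3])[0],T[:3,3],K,np.array(d["D"],float))[0].reshape(-1,2)
E
python3 - <<'E'
from h import *
for c in ["scene","side"]:
    d=capture(c);X=cloud(d);im=d["image"].astype(int)
    R,G,B=im[...,0],im[...,1],im[...,2]
    # handle top
    m=(np.hypot(X[...,0]-.54,X[...,1]+.223)<.07)&(X[...,2]>.1)&(X[...,2]<.13)&(R>B+15)
    P=X[m]; t=P[P[:,2]>np.percentile(P[:,2],50)-.0]
    q=cv2.minAreaRect((P[:,:2]*1000).astype(np.float32))
    cc=P[:,:2].mean(0);w,v=np.linalg.eigh(np.cov(P[:,:2].T));print(c,"handle",m.sum(),cc,P[:,2].max(),np.degrees(np.arctan(v[1,1]/v[0,1])),q)
    # stand
    s=(np.hypot(X[...,0]-.53,X[...,1]-.226)<.12)&(X[...,2]>.03)&(X[...,2]<.19)
    S=X[s]; print("stand",s.sum(),S.min(0),S.max(0))
    f=(np.hypot(X[...,0]-.5,X[...,1]-.226)<.15)&(abs(X[...,2]-.012)<.006)&(B>G-5)&(R<120)
    F=X[f]; print("foot",f.sum(),cv2.minAreaRect((F[:,:2]*1000).astype(np.float32)))
    if 1:
        # vertical plane ransac with normal near +x
        rng=np.random.default_rng(0);best=None
        A=S
        for th in np.radians(np.arange(-45,45,.5)):
            n=np.array([np.cos(th),np.sin(th)]);e=A[:,:2]@n
            h,b=np.histogram(e,np.arange(e.min(),e.max()+.003,.0015))
            k=h.argmax()
            if best is None or h[k]>best[0]: best=(h[k],np.degrees(th),b[k])
        print("plane",best)
        th=np.radians(best[1]);n=np.array([np.cos(th),np.sin(th)]);tt=np.array([-n[1],n[0]])
        on=A[abs(A[:,:2]@n-best[2]-.00075)<.003]
        w,v=np.linalg.eigh(np.cov(on[:,:2].T));nn=v[:,0]*np.sign(v[0,0]);print("refit",np.degrees(np.arctan2(nn[1],nn[0])),(on[:,:2]@nn).mean(), "t range",np.percentile(on[:,:2]@np.array([-nn[1],nn[0]]),[0,2,98,100]), "center proj of .539,.227",np.array([.539,.227])@nn,np.array([.539,.227])@np.array([-nn[1],nn[0]]))
E
```

```text
scene handle 182 [ 0.54176528 -0.22754613] 0.12082070458938865 19.208813326680872 ((540.8350830078125, -229.56544494628906), (88.83932495117188, 42.34005355834961), 20.992733001708984)
stand 944 [0.50336558 0.14868183 0.03001212] [0.5429594  0.30070295 0.18746023]
foot 888 ((523.3855590820312, 224.6611328125), (166.12489318847656, 171.08270263671875), 1.516303539276123)
plane (np.int64(141), np.float64(1.5000000000000002), np.float64(0.5413337521133197))
refit 1.3254949221026526 0.5407288741854295 t range [0.14079994 0.14283238 0.28335185 0.28529934] center proj of .539,.227 0.5441067782455101 0.2144710093865631
side handle 189 [ 0.54049274 -0.2270097 ] 0.12183931788079105 16.3914189658589 ((536.6171875, -225.4366912841797), (93.24040222167969, 32.234806060791016), 5.8000359535217285)
stand 650 [0.50585485 0.14616057 0.03005622] [0.5385101  0.30552239 0.18948941]
foot 928 ((522.7576904296875, 223.27908325195312), (166.5111541748047, 173.19415283203125), 1.5623081922531128)
plane (np.int64(85), np.float64(2.0), np.float64(0.5167174104693318))
refit 1.7246293853299597 0.5165591733794647 t range [0.13326689 0.13617081 0.28547244 0.28919662] center proj of .539,.227 0.5455876141902992 0.21067547375557827
```

Request:
step_arm([
  [0.0876,0,0,-0.04,0.18],
  [0.0876,0.1,0.11,-0.042,0.55],
  [0.0876,0.14,0.155,-0.042,0.75],
  [0.0876,0.18,0.2,-0.042,0.93],
  [0.0876,0.22,0.24,-0.042,1.1],
])

```text
time_s: 2.08
tcp_pos: [0.3689, 0.3623, 0.2602]
eef_rot: [-180.0, 0.0, -80.0]
contact_force: [1.4, 0.6, 0.1]
gripper_width: 0.0878
```

```bash
cat >> h.py <<'E'
def to(pos,yaw,s=None):
    s=s or r.get_state(); p=np.array(s["tcp_pos"]); y0=np.radians(s["eef_rot"][2])
    x=np.array([np.cos(y0),np.sin(y0),0]);z=np.array([0,0,-1.]);y=np.cross(z,x)
    d=np.array(pos)-p; dyaw=(yaw-s["eef_rot"][2]+180)%360-180
    print("tcp",p.round(4),"rot",np.round(s["eef_rot"],2),"F",np.round(s["contact_force"],2),"t",round(s["time_s"],2),"w",round(s["gripper_width"],4))
    print("-> dx,dy,dz,roll",(d@x).round(4),(d@y).round(4),(d@z).round(4),-np.radians(dyaw).round(4))
E
python3 - <<'E'
from h import *
to([.54,-.2235,.26],-160); print(r.get_state()["joints"])
E
```

```text
tcp [0.3689 0.3623 0.2602] rot [-1.7997e+02  3.0000e-02 -8.0010e+01] F [1.36 0.6  0.13] t 2.08 w 0.0878
-> dx,dy,dz,roll 0.6066 -0.0669 0.0002 1.3961
[ 6.62592031e+01  4.00184685e+00 -1.51753811e+01  1.08924756e-02
 -7.07815437e+01 -5.62733788e+01]
```

Request:
step_arm([
  [0.0876,0.06,-0.007,0,0.18],
  [0.0876,0.12,-0.014,0,0.36],
  [0.0876,0.18,-0.02,0,0.54],
  [0.0876,0.24,-0.027,0,0.72],
  [0.0876,0.3,-0.034,0,0.9],
])

```text
time_s: 2.7
tcp_pos: [0.4561, 0.0733, 0.2605]
eef_rot: [-180.0, 0.1, -131.6]
contact_force: [0.8, 0.8, -0.0]
gripper_width: 0.0872
```

```bash
python3 - <<'E'
from h import *
to([.54,-.2235,.26],-160)
E
```

```text
tcp [0.4561 0.0733 0.2605] rot [-1.7997e+02  8.0000e-02 -1.3156e+02] F [ 0.78  0.84 -0.03] t 2.7 w 0.0872
-> dx,dy,dz,roll 0.1664 -0.2597 0.0005 0.4963
```

Request:
step_arm([
  [0.0876,0.033,-0.052,0,0.13],
  [0.0876,0.066,-0.104,0,0.26],
  [0.0876,0.1,-0.156,0,0.38],
  [0.0876,0.133,-0.208,0,0.48],
  [0.0876,0.166,-0.26,0,0.496],
])

```text
time_s: 3.32
tcp_pos: [0.5422, -0.2233, 0.2602]
eef_rot: [-180.0, 0.0, -159.8]
contact_force: [1.8, 1.2, 1.0]
gripper_width: 0.0872
```

```bash
python3 - <<'E'
from h import *
to([.54,-.2235,.26],-160)
d=capture("wrist");cv2.imwrite("pics/w1.png",d["image"][:,:,::-1])
X=cloud(d)
for l in ["handle","claws","tray","press"]:
    for o in spotter.tip_of("wrist",l): print(l,round(o["p"],2),np.round(o["location"],4))
to([.54,-.2235,.26],-160)
E
```

```text
tcp [ 0.5422 -0.2233  0.2602] rot [-1.7998e+02  4.0000e-02 -1.5977e+02] F [1.85 1.22 0.96] t 3.33 w 0.0872
-> dx,dy,dz,roll 0.0022 0.0006 0.0002 0.0039
handle 0.93 [0.3788 0.0276 0.1054]
handle 0.86 [ 0.5417 -0.2231  0.1095]
claws 0.72 [ 0.4948 -0.2397  0.0699]
claws 0.6 [ 0.5587 -0.5164  0.0006]
claws 0.57 [ 0.3624 -0.1481  0.0883]
claws 0.57 [ 0.3506 -0.0054  0.0634]
claws 0.33 [ 0.5011 -0.2422  0.0775]
tray 0.87 [ 0.3605 -0.1495  0.004 ]
tray 0.84 [ 0.3503 -0.0022  0.0014]
tray 0.58 [ 0.4978 -0.2369  0.0011]
press 0.91 [ 0.5086 -0.2333  0.1182]
press 0.79 [0.3609 0.0076 0.1173]
press 0.67 [ 0.3458 -0.1637  0.1563]
tcp [ 0.5416 -0.2213  0.2596] rot [ 1.7998e+02 -3.0000e-02 -1.5974e+02] F [-0.23  0.53  0.18] t 3.58 w 0.0875
-> dx,dy,dz,roll 0.0022 -0.0015 -0.0004 0.0046
```

View pics/w1.png

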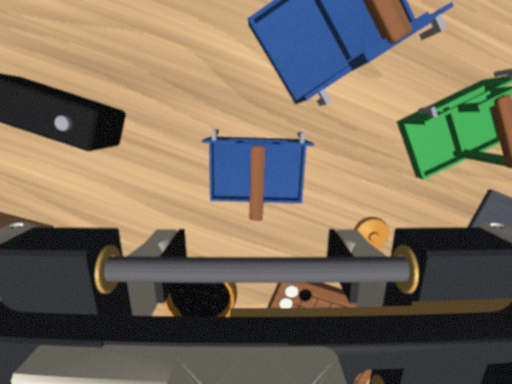

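The wrist picture shows the small blue tray at (257,170), its claws at (214,134) and (302,134), and its handle almost aligned with the tool axis. I'll refine with the depth data.

```bash
python3 - <<'E'
from h import *
d=capture("wrist");X=cloud(d);im=d["image"].astype(int);R,G,B=im[...,0],im[...,1],im[...,2]
m=np.zeros(R.shape,bool);m[140:224,240:275]=1
m&=(X[...,2]>.1)&(X[...,2]<.13)&(R>B+10)
P=X[m];print(m.sum(),P[:,2].min(),np.median(P[:,2]),cv2.minAreaRect((P[:,:2]*1000).astype(np.float32)))
c=P[:,:2].mean(0);w,v=np.linalg.eigh(np.cov(P[:,:2].T));print(c,np.degrees(np.arctan(v[1,1]/v[0,1])))
u=v[:,1];print("len",np.ptp(P[:,:2]@u), (P[:,:2]@u).min(),(P[:,:2]@u).max())
# tray rear edge
b=np.zeros(R.shape,bool);b[125:205,200:315]=1;b&=(B>R+40)&(B>G+25)
Q=X[b];Q=Q[(Q[:,2]>.066)&(Q[:,2]<.085)];w,v=np.linalg.eigh(np.cov(Q[:,:2].T));print("rear top",len(Q),Q.mean(0),np.degrees(np.arctan(v[1,1]/v[0,1])),np.ptp(Q[:,:2]@v[:,1]))
E
```

```text
989 0.11397431419127685 0.1176554206873478 ((540.4662475585938, -223.22198486328125), (86.22761535644531, 15.35854721069336), 19.292091369628906)
[ 0.53906196 -0.22371931] 18.75084244083162
len 0.08632048880871518 -0.4832069171817599 -0.3968864283730447
rear top 309 [ 0.49905742 -0.23765082  0.07472436] -71.41592835543729 0.13681624142535675
```

```bash
python3 - <<'E'
from h import *
to([.5405,-.2232,.110],-161.3)
E
```

```text
tcp [ 0.5416 -0.2206  0.26  ] rot [ 179.99    0.   -159.66] F [-0.48 -0.39 -0.35] t 3.62 w 0.0881
-> dx,dy,dz,roll 0.002 -0.002 0.15 0.0286
```

Request:
step_arm([
  [0.0876,0.002,-0.002,0.05,0.028],
  [0.0876,0.002,-0.002,0.1,0.028],
  [0.0876,0.002,-0.002,0.135,0.028],
  [0.0876,0.002,-0.002,0.15,0.028],
  [0.05,0.002,-0.002,0.15,0.028],
], newtons=40)

```text
time_s: 4.25
tcp_pos: [0.5408, -0.2229, 0.1101]
eef_rot: [180.0, -0.0, -161.2]
contact_force: [-0.4, -0.1, 0.5]
gripper_width: 0.0821
```

```bash
python3 - <<'E'
from h import *
to([.5405,-.2232,.110],-161.3)
d=capture("wrist");cv2.imwrite("pics/w2.png",d["image"][:,:,::-1])
E
```

```text
tcp [ 0.5408 -0.2229  0.1101] rot [ 1.8000e+02 -3.0000e-02 -1.6119e+02] F [-0.37 -0.15  0.5 ] t 4.25 w 0.0821
-> dx,dy,dz,roll 0.0004 -0.0002 0.0001 0.002
```

View pics/w2.png

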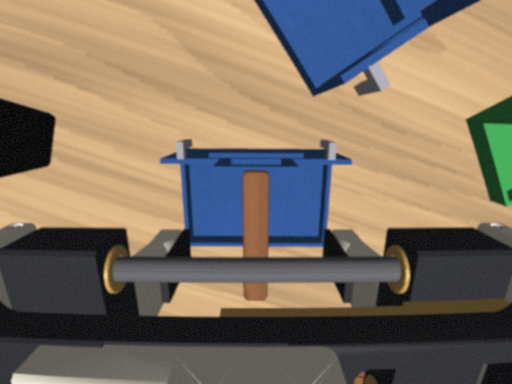

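The handle, at columns 245-268, is centred between the fingers and straight. I close and lift.

Request:
step_arm([
  [0.01,0,0,0,0],
  [0.01,0,0,0,0],
  [0.01,0,0,0,0],
  [0.01,0,0,0,0],
  [0.01,0,0,-0.005,0],
], newtons=45)

```text
time_s: 4.92
tcp_pos: [0.5404, -0.2237, 0.1148]
eef_rot: [180.0, -0.0, -161.3]
contact_force: [-0.8, 0.0, -0.5]
gripper_width: 0.0287
```

Request:
step_arm([
  [0.01,0,0,0.005,0],
  [0.01,0,0,0.005,0],
  [0.01,0,0,0.005,0],
  [0.01,0,0,0.005,0],
])

```text
time_s: 5.42
tcp_pos: [0.5408, -0.2237, 0.11]
eef_rot: [-180.0, 0.0, -161.3]
contact_force: [0.1, -0.2, 1.9]
gripper_width: 0.0099
```

```bash
python3 - <<'E'
from h import *
print(r.get_state()["gripper_width"])
d=capture("wrist");cv2.imwrite("pics/w3.png",d["image"][:,:,::-1])
d=capture("side");cv2.imwrite("pics/s3.png",cv2.resize(d["image"][200:300,190:323,::-1],(532,400)))
E
```

```text
0.009885940411325836
```

View pics/w3.png

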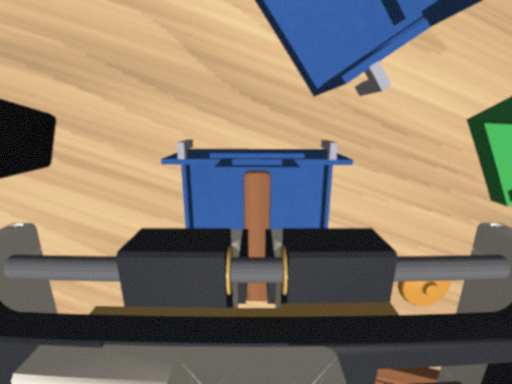

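View pics/s3.png

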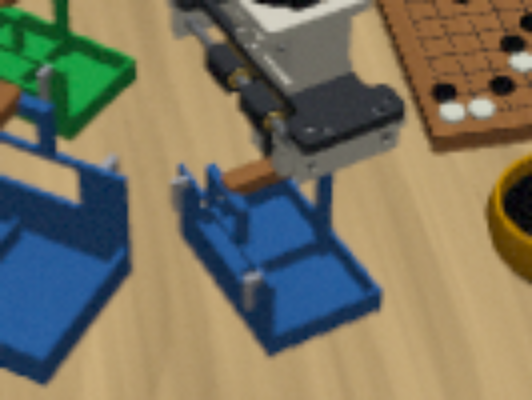

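Request:
step_arm([
  [0.0,0,0,0,0],
  [0.0,0,0,0,0],
  [0.0,0,0,-0.01,0],
  [0.0,0,0,-0.02,0],
  [0.0,0,0,-0.03,0],
], newtons=45)

```text
time_s: 6.15
tcp_pos: [0.5409, -0.2237, 0.141]
eef_rot: [-180.0, 0.0, -161.3]
contact_force: [0.8, -0.5, -0.1]
gripper_width: 0.0005
```

```bash
python3 - <<'E'
from h import *
print(r.get_state()["gripper_width"],r.get_state()["contact_force"])
d=capture("wrist");cv2.imwrite("pics/w4.png",d["image"][:,:,::-1])
d=capture("side");cv2.imwrite("pics/s4.png",cv2.resize(d["image"][200:300,190:323,::-1],(532,400)))
E
```

```text
0.0004799195930754649 [ 0.78674892 -0.52440288 -0.11383511]
```

View pics/w4.png

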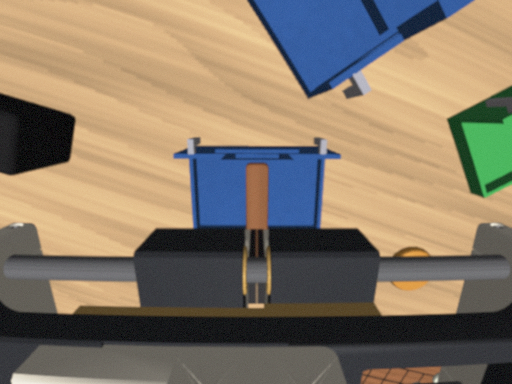

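View pics/s4.png

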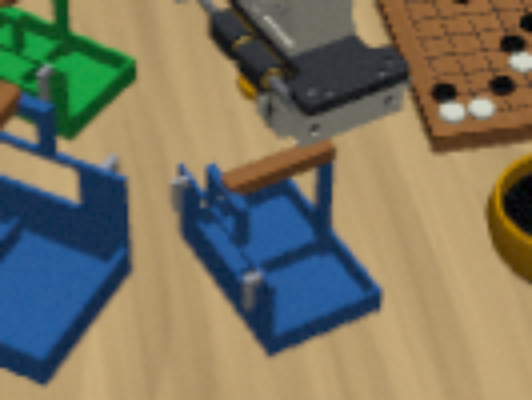

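The picture shows a missed grasp: the tray hasn't moved and the fingers closed completely. Before retrying I check where the fingertips really are.

```bash
python3 - <<'E'
from h import *
print(r.tip_extent)
to([.54,-.2235,.26],-160)
for c in ["scene","side"]:
    d=capture(c);X=cloud(d)
    print(proj(d,[.5409,-.2237,.141]),proj(d,[.5409,-.2237,.122]))
    a,b=proj(d,[.5409,-.2237,.141])[0].astype(int)
    cv2.imwrite(f"pics/{c}5.png",cv2.resize(d["image"][b-50:b+50,a-66:a+67,::-1],(798,600),interpolation=cv2.INTER_CUBIC))
    m=np.hypot(X[...,0]-.541,X[...,1]+.2237)<.06
    z=X[...,2][m]; print(np.histogram(z[~np.isnan(z)],np.arange(0,.32,.02)))
E
```

```text
0.019
tcp [ 0.5416 -0.2239  0.1417] rot [-1.7993e+02  1.3000e-01 -1.6126e+02] F [-0.46 -0.35  0.75] t 6.25 w 0.0006
-> dx,dy,dz,roll 0.0014 0.0009 -0.1183 -0.0221
[[202.10270407 217.82793019]] [[202.73083251 221.87865736]]
(array([748, 124,  27,  38,  34, 134,  10,  12,  25,   3,   5, 180, 195,
       168,  97]), array([0.  , 0.02, 0.04, 0.06, 0.08, 0.1 , 0.12, 0.14, 0.16, 0.18, 0.2 ,
       0.22, 0.24, 0.26, 0.28, 0.3 ]))
[[259.44326148 233.50631257]] [[259.33719527 238.43418261]]
(array([612, 116,  38,  64,  48, 229,  14,  16,  44,  14,   1, 181, 176,
       200, 126]), array([0.  , 0.02, 0.04, 0.06, 0.08, 0.1 , 0.12, 0.14, 0.16, 0.18, 0.2 ,
       0.22, 0.24, 0.26, 0.28, 0.3 ]))
```

View pics/scene5.png

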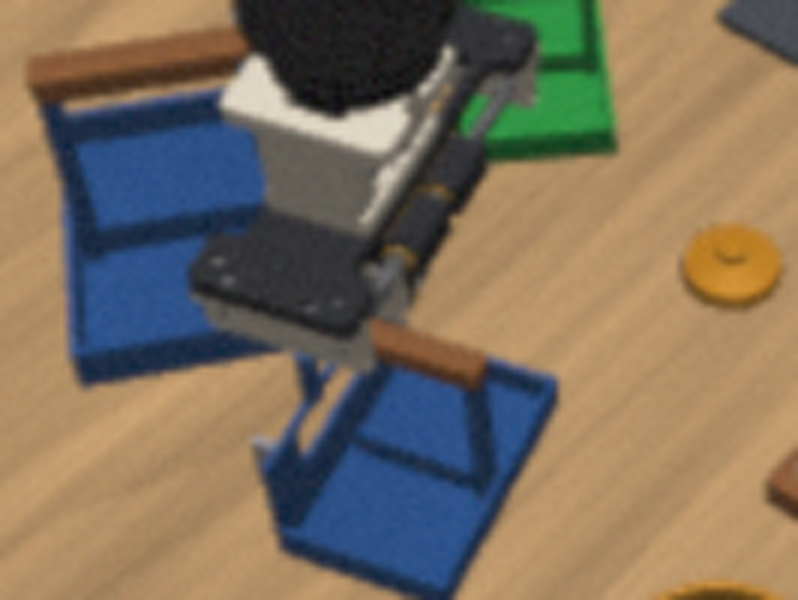

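View pics/side5.png

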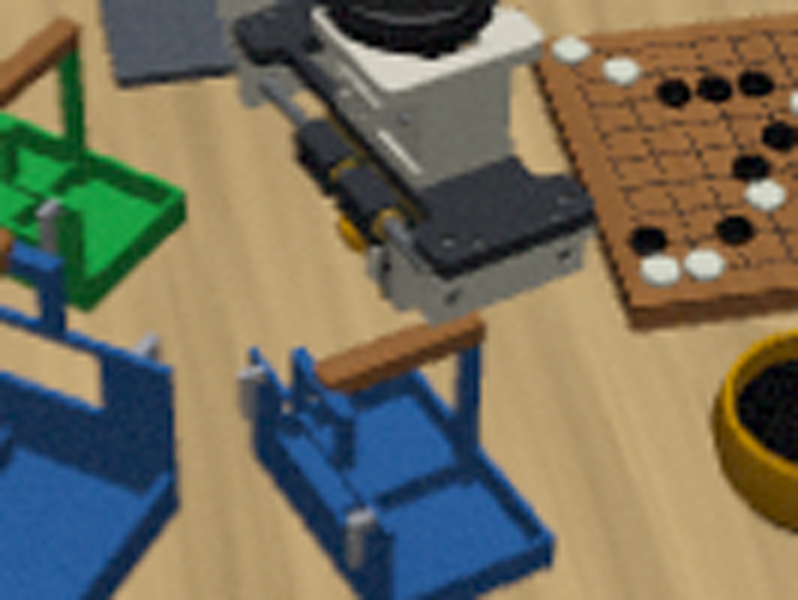

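```bash
python3 - <<'E'
from h import *
d=capture("wrist");X=cloud(d)
cv2.imwrite("pics/w6.png",cv2.resize(d["image"][140:320,140:380,::-1],(800,600),interpolation=cv2.INTER_CUBIC))
T=np.linalg.inv(d["pose"])
for v in range(200,320,6): print(v,[(u,round(float(X[v,u,2]),3)) for u in (225,243,249,257,265,271,290)], d["z_map"][v,257].round(3))
print(proj(d,[[.541,-.2237,.1417],[.541,-.2237,.1227]]))
E
```

```text
200 [(225, 0.005), (243, 0.003), (249, 0.117), (257, 0.119), (265, 0.117), (271, 0.002), (290, 0.004)] 0.196
206 [(225, 0.003), (243, 0.004), (249, 0.118), (257, 0.119), (265, 0.117), (271, 0.004), (290, 0.004)] 0.197
212 [(225, 0.004), (243, 0.003), (249, 0.119), (257, 0.119), (265, 0.117), (271, 0.004), (290, 0.005)] 0.198
218 [(225, 0.005), (243, 0.004), (249, 0.118), (257, 0.117), (265, 0.117), (271, nan), (290, 0.004)] 0.201
224 [(225, 0.004), (243, 0.004), (249, 0.118), (257, 0.118), (265, 0.118), (271, 0.003), (290, 0.005)] 0.202
230 [(225, 0.221), (243, 0.221), (249, 0.154), (257, 0.118), (265, 0.154), (271, 0.221), (290, 0.221)] 0.202
236 [(225, 0.225), (243, 0.226), (249, 0.163), (257, 0.118), (265, 0.162), (271, 0.227), (290, 0.224)] 0.204
242 [(225, 0.23), (243, 0.231), (249, 0.166), (257, nan), (265, 0.168), (271, 0.229), (290, 0.231)] 0.0
248 [(225, 0.235), (243, 0.231), (249, 0.174), (257, 0.118), (265, 0.167), (271, 0.233), (290, 0.233)] 0.207
254 [(225, 0.238), (243, 0.231), (249, 0.181), (257, 0.118), (265, 0.185), (271, 0.237), (290, 0.237)] 0.208
260 [(225, 0.238)
[... 425 characters left out ...]
25, 0.239), (243, 0.236), (249, 0.193), (257, 0.195), (265, 0.194), (271, 0.238), (290, 0.238)] 0.128
290 [(225, 0.238), (243, 0.234), (249, 0.194), (257, 0.194), (265, 0.195), (271, 0.238), (290, 0.239)] 0.129
296 [(225, 0.238), (243, 0.235), (249, 0.195), (257, 0.195), (265, 0.194), (271, 0.238), (290, 0.238)] 0.129
302 [(225, 0.238), (243, 0.237), (249, 0.195), (257, 0.194), (265, 0.194), (271, 0.238), (290, 0.237)] 0.131
308 [(225, 0.24), (243, 0.24), (249, 0.241), (257, 0.24), (265, 0.24), (271, 0.24), (290, 0.241)] 0.078
314 [(225, 0.243), (243, 0.242), (249, 0.243), (257, 0.242), (265, 0.243), (271, 0.242), (290, 0.242)] 0.076
[[255.56865213 237.97012118]
 [255.65099836 226.92278123]]
```

View pics/w6.png

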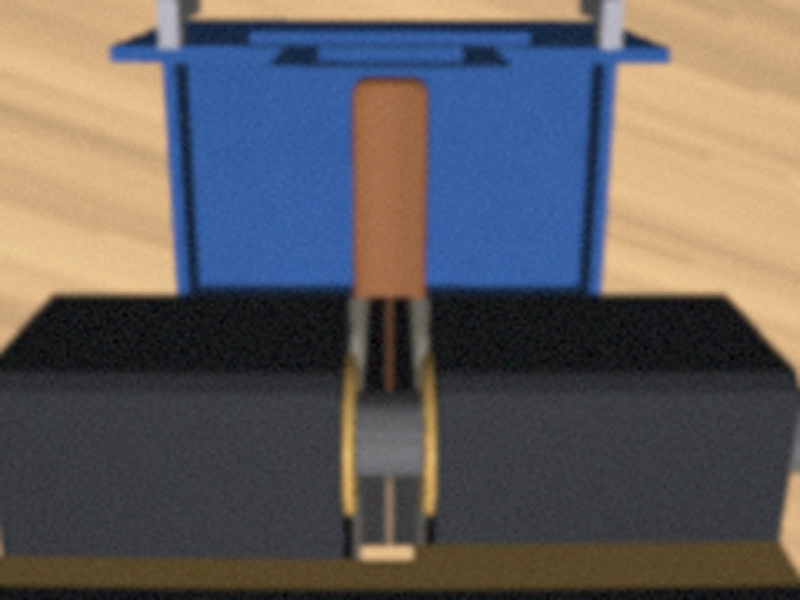

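```bash
python3 - <<'E'
from h import *
d=capture("wrist");X=cloud(d);s=r.get_state()
y0=np.radians(s["eef_rot"][2]);x=np.array([np.cos(y0),np.sin(y0),0]);z=np.array([0,0,-1.]);y=np.cross(z,x)
M=np.stack([x,y,z],1)
p=s["tcp_pos"]
for v in range(224,262,2):
    print(v,[np.round((X[v,u]-p)@M*1000,0).tolist() for u in (247,249,250,251,257,265)])
print(p)
t=lambda a:p+M@np.array(a)
for a in ([9.5,0,19],[9.5,0,0],[-9.5,0,19],[0,0,19],[9.5,5,19],[9.5,5,-10]): print(a,proj(d,t(np.array(a)/1000)))
E
```

```text
224 [[-0.0, -6.0, 23.0], [-0.0, -5.0, 24.0], [0.0, -4.0, 22.0], [-0.0, -4.0, 23.0], [0.0, 1.0, 21.0], [-0.0, 7.0, 23.0]]
226 [[-1.0, -6.0, 22.0], [-1.0, -5.0, 22.0], [-1.0, -4.0, 22.0], [-2.0, -4.0, 22.0], [-1.0, 1.0, 21.0], [-1.0, 7.0, 22.0]]
228 [[-3.0, -6.0, 23.0], [-3.0, -5.0, 22.0], [-3.0, -4.0, 22.0], [-3.0, -4.0, 22.0], [-3.0, 1.0, 22.0], [-3.0, 7.0, 23.0]]
230 [[10.0, -5.0, -13.0], [11.0, -4.0, -15.0], [-5.0, -4.0, 23.0], [9.0, -3.0, -11.0], [-5.0, 1.0, 22.0], [10.0, 5.0, -14.0]]
232 [[11.0, -5.0, -18.0], [10.0, -4.0, -17.0], [9.0, -3.0, -14.0], [9.0, -3.0, -13.0], [-6.0, 1.0, 22.0], [11.0, 5.0, -18.0]]
234 [[10.0, -5.0, -20.0], [10.0, -4.0, -19.0], [9.0, -3.0, -16.0], [9.0, -3.0, -16.0], [-8.0, 1.0, 22.0], [11.0, 5.0, -20.0]]
236 [[10.0, -5.0, -23.0], [11.0, -4.0, -24.0], [9.0, -3.0, -19.0], [8.0, -3.0, -19.0], [-9.0, 1.0, 21.0], [11.0, 5.0, -23.0]]
238 [[10.0, -5.0, -25.0], [10.0, -4.0, -24.0], [9.0, -3.0, -22.0], [9.0, -3.0, -23.0], [-10.0, 1.0, 21.0], [10.0, 5.0, -24.0]]
240 [[10.0, -5.0, -28.0], [9.0, -4.0, -25.0], [9.0, -3.0, -24.0], [9.0, -3.0, -25.0], [-12.0, 1.0, 21.
[... 876 characters left out ...]
, [10.0, 5.0, -44.0]]
256 [[30.0, -3.0, -84.0], [9.0, -3.0, -43.0], [9.0, -3.0, -43.0], [9.0, -2.0, -45.0], [-25.0, 1.0, 22.0], [11.0, 4.0, -47.0]]
258 [[31.0, -3.0, -87.0], [31.0, -2.0, -88.0], [31.0, -2.0, -87.0], [31.0, -1.0, -88.0], [31.0, 1.0, -87.0], [31.0, 3.0, -88.0]]
260 [[31.0, -3.0, -88.0], [31.0, -2.0, -89.0], [30.0, -2.0, -87.0], [31.0, -1.0, -88.0], [31.0, 1.0, -88.0], [31.0, 3.0, -88.0]]
[ 0.54045755 -0.2236176   0.13967682]
[9.5, 0, 19] [[255.84592789 213.07641998]]
[9.5, 0, 0] [[255.79182228 222.7662195 ]]
[-9.5, 0, 19] [[255.87624958 238.01738209]]
[0, 0, 19] [[255.86124719 225.71892714]]
[9.5, 5, 19] [[262.96890086 213.07189715]]
[9.5, 5, -10] [[264.06071597 228.70301625]]
```

The depth of the fingers themselves shows their real tips about 12 mm *behind* the reported TCP, not 19 mm ahead of it. The true grasp point is therefore about 31 mm behind the TCP, which explains why the fingers closed above the handle. I retry 31 mm lower.

Request:
step_arm([
  [0.05,0,0.001,0,0],
  [0.05,0,0.001,0,0],
  [0.05,0,0.001,0,0],
  [0.05,0,0.001,0,0],
  [0.05,0,0.001,0.015,0],
], newtons=45)

```text
time_s: 7.08
tcp_pos: [0.5413, -0.2229, 0.1255]
eef_rot: [-179.9, 0.1, -161.3]
contact_force: [-0.2, 0.6, -0.3]
gripper_width: 0.045
```

Request:
step_arm([
  [0.05,0,0,0.015,0],
  [0.05,0,0,0.03,0],
  [0.05,0,0,0.046,0],
  [0.03,0,0,0.046,0],
  [0.025,0,0,0.046,0],
])

```text
time_s: 7.7
tcp_pos: [0.5406, -0.2229, 0.0791]
eef_rot: [-180.0, -0.0, -161.3]
contact_force: [-0.1, 0.5, 0.1]
gripper_width: 0.0354
```

Request:
step_arm([
  [0.005,0,0,0,0],
  [0.005,0,0,0,0],
  [0.005,0,0,0,0],
  [0.005,0,0,0,0],
])

```text
time_s: 8.2
tcp_pos: [0.5408, -0.2229, 0.0795]
eef_rot: [-180.0, 0.0, -161.3]
contact_force: [-0.6, -0.2, 4.2]
gripper_width: 0.0161
```

Gripped: the width reads 16.1 mm, which is the handle. I lift and check the obstacle positions.

Request:
step_arm([
  [0.005,0,0,-0.01,0],
  [0.005,0,0,-0.03,0],
  [0.005,0,0,-0.06,0],
  [0.005,0,0,-0.09,0],
  [0.005,0,0,-0.12,0],
])

```text
time_s: 8.82
tcp_pos: [0.5397, -0.2225, 0.1997]
eef_rot: [179.9, -0.1, -161.3]
contact_force: [0.3, -0.3, -3.0]
gripper_width: 0.0157
```

```bash
python3 - <<'E'
from h import *
to([.643,.228,.199],-178.5)
for c in ["wrist","scene"]:
    d=capture(c);cv2.imwrite(f"pics/{c}7.png",d["image"][:,:,::-1])
for l in ["bottle","teacup","bowl_white"]:
    for o in spotter.tip_of("scene",l)[:2]: print(l,round(o["p"],2),np.round(o["location"],3))
for o in spotter.tip_of("scene","tray")+spotter.tip_of("scene","handle"): print(round(o["p"],2),np.round(o["location"],3))
E
```

```text
tcp [ 0.5397 -0.2225  0.1997] rot [ 1.7994e+02 -5.0000e-02 -1.6129e+02] F [ 0.3  -0.34 -2.97] t 8.82 w 0.0157
-> dx,dy,dz,roll -0.2424 0.3935 0.0007 0.3004
bottle 0.36 [0.543 0.225 0.002]
teacup 0.71 [0.538 0.226 0.138]
teacup 0.69 [ 0.38   0.448 -0.001]
bowl_white 0.72 [ 0.747  0.231 -0.002]
bowl_white 0.61 [ 0.58  -0.006 -0.002]
0.9 [ 0.499 -0.242  0.121]
0.88 [ 0.353 -0.006  0.001]
0.81 [ 0.362 -0.151  0.004]
0.97 [ 0.542 -0.221  0.231]
0.96 [ 0.32  -0.194  0.144]
0.74 [0.382 0.028 0.112]
```

View pics/wrist7.png

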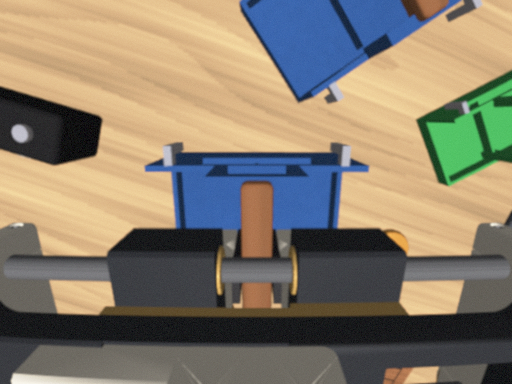

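View pics/scene7.png

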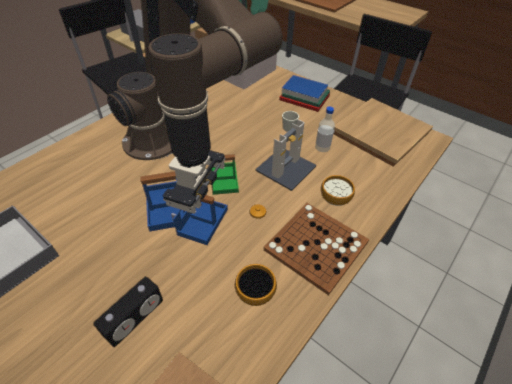

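```bash
python3 - <<'E'
from h import *
d=capture("side");X=cloud(d)
m=(X[...,0]>.5)&(X[...,0]<.8)&(X[...,1]>.3)&(X[...,1]<.55)&(X[...,2]>.07)&(X[...,2]<.22)
print(m.sum(),np.nanmin(X[m],0),np.nanmax(X[m],0))
E
```

```text
297 [0.50665804 0.30003678 0.07021275] [0.59107928 0.4411755  0.19316497]
```

Request:
step_arm([
  [0.005,-0.03,0.028,0,0.05],
  [0.005,-0.068,0.064,0,0.1],
  [0.005,-0.108,0.1,0,0.16],
  [0.005,-0.148,0.138,0,0.22],
  [0.005,-0.185,0.172,0,0.27],
])

```text
time_s: 9.85
tcp_pos: [0.6607, 0.0013, 0.1978]
eef_rot: [-180.0, -0.1, -176.8]
contact_force: [0.6, -0.4, -3.9]
gripper_width: 0.0153
```

```bash
python3 - <<'E'
from h import *
to([.66,.228,.199],-178.5)
E
```

```text
tcp [0.6607 0.0013 0.1978] rot [-1.7998e+02 -1.0000e-01 -1.7683e+02] F [ 0.56 -0.39 -3.94] t 9.85 w 0.0153
-> dx,dy,dz,roll -0.0119 0.2264 -0.0012 0.0291
```

Request:
step_arm([
  [0.005,-0.003,0.045,0,0.01],
  [0.005,-0.005,0.095,0,0.02],
  [0.005,-0.007,0.145,0,0.028],
  [0.005,-0.01,0.195,0,0.028],
  [0.005,-0.012,0.226,0,0.028],
])

```text
time_s: 10.48
tcp_pos: [0.6589, 0.2281, 0.1974]
eef_rot: [-180.0, -0.1, -178.3]
contact_force: [0.6, -0.5, -3.6]
gripper_width: 0.0158
```

Request:
step_arm([
  [0.005,0,0,0,0],
  [0.005,0,0,0,0],
])

```text
time_s: 10.72
tcp_pos: [0.6591, 0.2255, 0.1979]
eef_rot: [-179.9, -0.1, -178.3]
contact_force: [0.2, -0.4, -2.8]
gripper_width: 0.0155
```

```bash
python3 - <<'E'
from h import *
to([.66,.228,.199],-178.5)
for c in ["wrist","scene","side"]:
    d=capture(c);cv2.imwrite(f"pics/{c}8.png",d["image"][:,:,::-1])
    np.savez(f"pics/{c}8.npz",**d)
    for l in ["claws","slots","catch_nose","stand"]:
        for o in spotter.tip_of(c,l)[:4]: print(c,l,round(o["p"],2),np.round(o["location"],4))
to([.66,.228,.199],-178.5)
E
```

```text
tcp [0.6591 0.2255 0.1979] rot [-1.7994e+02 -1.0000e-01 -1.7834e+02] F [ 0.21 -0.43 -2.75] t 10.72 w 0.0155
-> dx,dy,dz,roll -0.001 0.0025 -0.0011 0.0028
wrist claws 0.96 [0.6142 0.2194 0.1886]
wrist slots 0.96 [0.5395 0.2291 0.1393]
wrist catch_nose 0.81 [0.5454 0.2288 0.1483]
wrist stand 0.74 [0.541  0.2222 0.0008]
scene claws 0.85 [0.6161 0.223  0.187 ]
scene claws 0.71 [ 0.3477 -0.0034  0.0674]
scene claws 0.7 [ 0.3581 -0.1469  0.0881]
scene claws 0.22 [ 0.3793  0.4498 -0.0038]
scene slots 0.59 [0.5369 0.2286 0.1452]
scene catch_nose 0.48 [0.5453 0.2257 0.15  ]
scene stand 0.97 [5.399e-01 2.267e-01 5.000e-04]
scene stand 0.59 [ 0.7581 -0.2432  0.0009]
side claws 0.98 [ 0.3545 -0.0048  0.0696]
side claws 0.89 [0.614  0.2238 0.1808]
side claws 0.77 [ 0.3608 -0.1455  0.0894]
side slots 0.96 [0.5374 0.23   0.1356]
side stand 0.6 [0.538  0.2252 0.0047]
tcp [0.6595 0.2259 0.199 ] rot [ 180.      0.   -178.34] F [ 1.16 -0.2  -2.7 ] t 11.47 w 0.0155
-> dx,dy,dz,roll -0.0006 0.0021 -0.0 0.0027
```

View pics/wrist8.png

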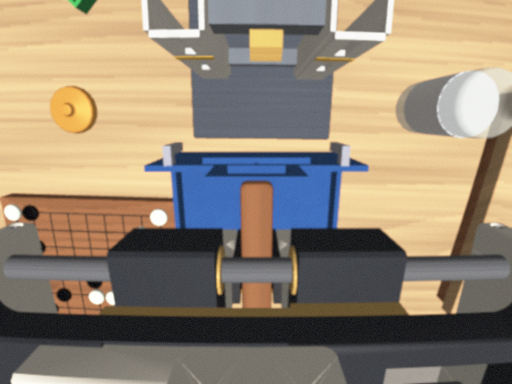

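View pics/scene8.png

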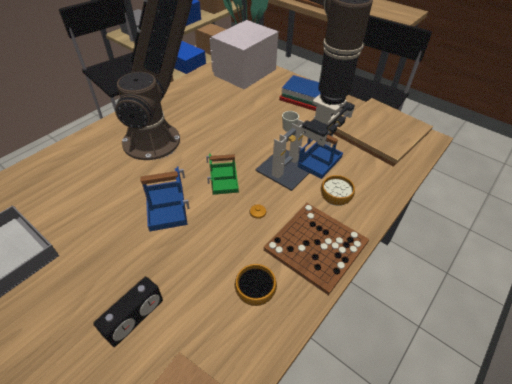

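The wrist view shows the claws at (172,153) and (343,153), the yellow bands at (195,57) and (333,58), and the catch at (266,42). I fit the lateral and yaw alignment from this one camera.

```bash
python3 - <<'E'
from h import *
d=dict(np.load("pics/wrist8.npz"))
cv2.imwrite("pics/w8a.png",cv2.resize(d["image"][0:90,136:396,::-1],(780,270),interpolation=cv2.INTER_CUBIC))
cv2.imwrite("pics/w8b.png",cv2.resize(d["image"][130:210,136:396,::-1],(780,240),interpolation=cv2.INTER_CUBIC))
X=cloud(d)
Q=X[0:90,136:396].reshape(-1,3)
T=Q[(Q[:,2]>.179)&(Q[:,2]<.19)]
print("tops",len(T),cv2.minAreaRect((T[:,:2]*1000).astype(np.float32)),np.median(T[:,2]))
for lo,hi in((0,.225),(.225,.4)):
    t=T[(T[:,1]>lo)&(T[:,1]<hi)]; print(len(t),t.min(0),t.max(0),cv2.minAreaRect((t[:,:2]*1000).astype(np.float32)))
E
```

```text
tops 1915 ((527.926513671875, 228.4823760986328), (23.386241912841797, 146.6185302734375), 1.6002082824707031) 0.18341974461018087
930 [0.51818999 0.15516445 0.1790295 ] [0.54024005 0.19190817 0.18569855] ((529.3584594726562, 173.5439453125), (36.92198944091797, 21.82743263244629), 89.04938507080078)
985 [0.51429297 0.26486875 0.17900243] [0.53829552 0.30183866 0.18584493] ((526.446533203125, 283.4918518066406), (23.1176700592041, 36.83683776855469), 2.3448758125305176)
```

View pics/w8a.png

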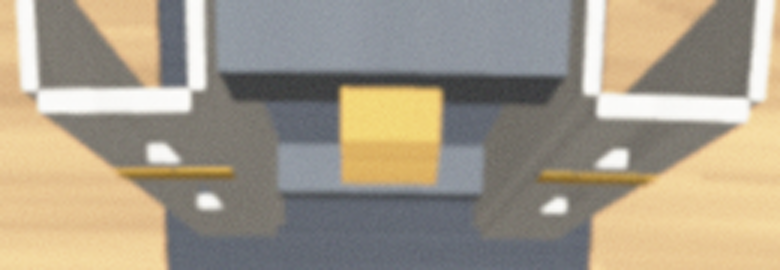

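View pics/w8b.png

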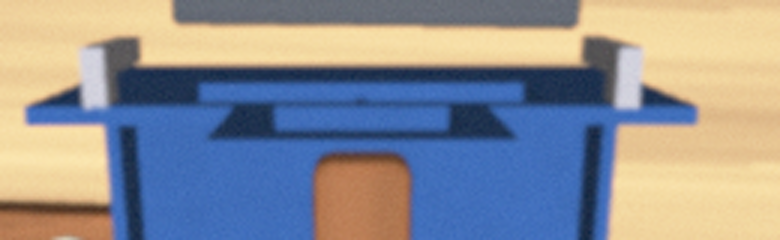

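```bash
python3 - <<'E'
from h import *
d=dict(np.load("pics/wrist8.npz"));X=cloud(d);im=d["image"].astype(int)
R,G,B=im[...,0],im[...,1],im[...,2]
m=(abs(R-B)<45)&(R>120)
C=[]
for u0,u1 in((160,175),(338,352)):
    k=np.zeros(m.shape,bool);k[142:168,u0:u1]=1;k&=m&(X[...,2]>.17)
    t=X[k];print(k.sum(),t.min(0),t.max(0),t.mean(0),cv2.minAreaRect((t[:,:2]*1000).astype(np.float32)));C.append(cv2.minAreaRect((t[:,:2]*1000).astype(np.float32))[0])
C=np.array(C);print("claw mid",C.mean(0),"sep",np.linalg.norm(C[1]-C[0]),"yaw",np.degrees(np.arctan2(-(C[1]-C[0])[0],(C[1]-C[0])[1])))
b=(B>R+40)&(B>G+25);Q=X[130:200][b[130:200]];Q=Q[Q[:,2]>.185]
# back edge of rear wall top
print(len(Q),np.median(Q[:,2]));w,v=np.linalg.eigh(np.cov(Q[:,:2].T));print(Q.mean(0),"yaw",np.degrees(np.arctan(-v[0,1]/v[1,1])),Q[:,:2].min(0),Q[:,:2].max(0))
# front face top edge of uprights
U=X[0:90,136:396].reshape(-1,3);U=U[(U[:,2]>.179)&(U[:,2]<.19)]
ys=[];xs=[]
for a in np.arange(.158,.30,.002):
    s=U[(abs(U[:,1]-a)<.001)]
    if len(s)>4: ys.append(a);xs.append(np.percentile(s[:,0],97))
p=np.polyfit(ys,xs,1);print("front edge",p,np.degrees(np.arctan(-p[0])),np.polyval(p,.2284),np.std(np.polyval(p,ys)-xs))
# slots inner light patches? bands
yb=(R>120)&(R-B>60)&(R-G<70);yb[70:]=0;yb[:50]=0
for a,bb in((170,215),(310,356)):
    k=np.zeros(m.shape,bool);k[50:66,a:bb]=1;k&=yb;t=X[k];t=t[(t[:,2]>.1)&(t[:,2]<.16)];
    if len(t):print("band",len(t),np.median(t,0),t.min(0),t.max(0))
E
```

```text
183 [0.60239575 0.16648025 0.17674083] [0.61455207 0.17195389 0.19559949] [0.60824766 0.16951189 0.19296023] ((608.4656372070312, 169.2853546142578), (5.380392551422119, 12.170504570007324), 88.8473892211914)
186 [0.59921675 0.27602953 0.17180625] [0.61165915 0.28889704 0.19460356] [0.60534212 0.27917688 0.19216914] ((605.3336791992188, 282.2541198730469), (12.703072547912598, 12.287647247314453), 4.800421237945557)
claw mid [606.8996582  225.76973724] sep 113.01217228713944 yaw 1.5880674637013914
3293 0.2079719666381692
[0.61517925 0.22453568 0.20987608] yaw 1.5845759420175765 [0.61095738 0.15484732] [0.62166087 0.29376703]
front edge [-0.01467225  0.54152215] 0.8405975406759358 0.5381710086986468 0.0012656515209219176
band 124 [0.5398436  0.17319756 0.12956958] [0.53915629 0.15849164 0.10292544] [0.54030962 0.18841539 0.13580268]
band 131 [0.53779902 0.28377742 0.12884875] [0.53677748 0.26878969 0.11401112] [0.53842708 0.29899935 0.13425144]
```

Request:
step_arm([
  [0.005,0,0.003,0.01,0.002],
  [0.005,0.012,0.0057,0.021,0.004],
  [0.005,0.03,0.0057,0.021,0.004],
  [0.005,0.048,0.0057,0.021,0.004],
  [0.005,0.052,0.0057,0.021,0.004],
])

```text
time_s: 12.1
tcp_pos: [0.6064, 0.2302, 0.1776]
eef_rot: [-180.0, -0.0, -178.5]
contact_force: [0.6, -0.1, -3.9]
gripper_width: 0.0157
```

Request:
step_arm([
  [0.005,0,0,0,0],
  [0.005,0,0,0,0],
])

```text
time_s: 12.35
tcp_pos: [0.6079, 0.2301, 0.1778]
eef_rot: [-180.0, 0.0, -178.6]
contact_force: [-0.2, -0.3, -2.6]
gripper_width: 0.0153
```

```bash
python3 - <<'E'
from h import *
to([.66,.228,.199],-178.5)
for c in ["wrist","scene","side"]:
    d=capture(c)
    np.savez(f"pics/{c}9.npz",**d)
    im=d["image"][:,:,::-1]
    if c=="wrist": cv2.imwrite("pics/w9.png",cv2.resize(im[40:220,136:396],(780,540),interpolation=cv2.INTER_CUBIC))
    if c=="scene": cv2.imwrite("pics/sc9.png",cv2.resize(im[90:200,240:370],(780,660)[:2] if 0 else (700,592),interpolation=cv2.INTER_CUBIC))
    if c=="side": cv2.imwrite("pics/si9.png",cv2.resize(im[100:210,190:320],(700,592),interpolation=cv2.INTER_CUBIC))
E
```

```text
tcp [0.6079 0.2301 0.1778] rot [-1.8000e+02  1.0000e-02 -1.7858e+02] F [-0.16 -0.26 -2.59] t 12.35 w 0.0153
-> dx,dy,dz,roll -0.052 -0.0034 -0.0212 -0.0015
```

View pics/w9.png

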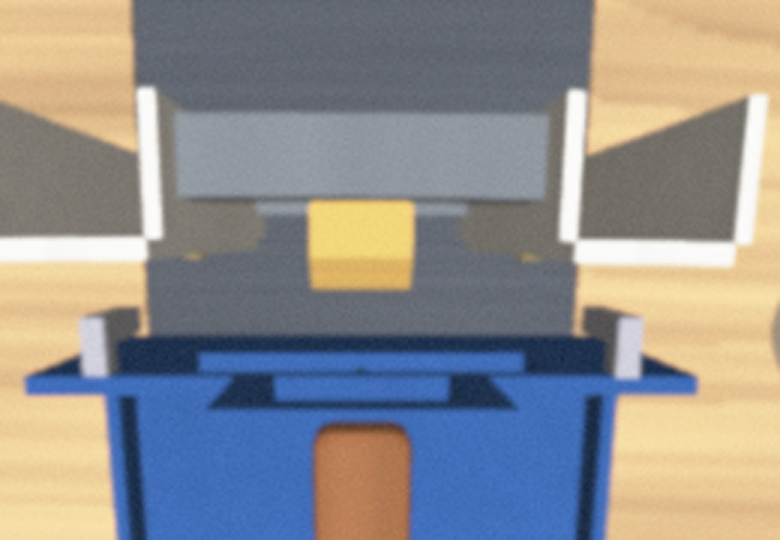

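View pics/si9.png

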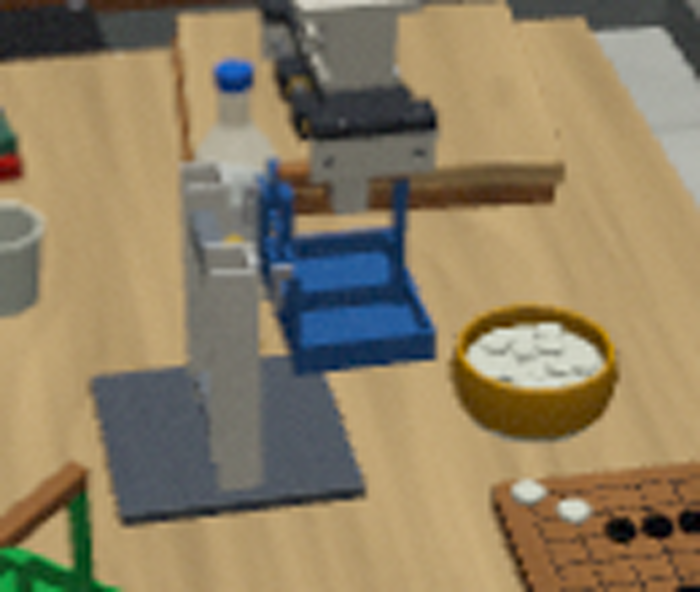

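```bash
cat > fit.py <<'E'
from h import *
def fit(d):
    X=cloud(d);im=d["image"].astype(int)
    R,G,B=im[...,0],im[...,1],im[...,2]
    s=[]
    m=(abs(R-B)<45)&(R>120)
    z=X[...,2]; mid=[]
    for u0,u1 in((160,175),(338,352)):
        k=np.zeros(m.shape,bool);k[140:168,u0:u1]=1;k&=m&(z>.14)
        t=X[k];t=t[abs(t[:,2]-np.median(t[:,2]))<.004]; e=np.percentile(t[:,:2],[2,98],axis=0);mid.append([*e.mean(0),np.median(t[:,2])]);print("claw",len(t),e.round(4).tolist())
    mid=np.array(mid);c=mid.mean(0);dv=mid[1]-mid[0];print("claw mid",c.round(4),"sep",np.linalg.norm(dv[:2]).round(4),"yaw",np.degrees(np.arctan2(-dv[0],dv[1])).round(2))
    wh=(R>185)&(abs(R-B)<40)&(abs(z-.184)<.006);wh[140:]=0
    W=X[wh]; up=[]
    for lo,hi in((.1,.228),(.228,.36)):
        t=W[(W[:,1]>lo)&(W[:,1]<hi)]; y0,y1=np.percentile(t[:,1],[.5,99.5]);f=t[(t[:,1]>y0+.006)&(t[:,1]<y1-.006)]
        f=f[f[:,0]>np.percentile(t[:,0],98)-.006]
        xe=np.percentile(f[:,0],[2,50,98]);up.append([xe[1]+.002,(y0+y1)/2]);print("upr",len(t),"y",y0.round(4),y1.round(4),(y1-y0).round(4),"x front",xe.round(4))
    up=np.array(up);s=up.mean(0);dv=up[1]-up[0];yaw=np.arctan2(-dv[0],dv[1]);print("stand mid",s.round(4),"sep",np.linalg.norm(dv).round(4),"yaw",np.degrees(yaw).round(2))
    for a in (yaw,np.radians(1.3)):
        n=np.array([np.cos(a),np.sin(a)]);t=np.array([-n[1],n[0]]);print("claw centre rel. stand x,y mm",((c[:2]-s)@n*1000).round(2),((c[:2]-s)@t*1000).round(2), "back plane x", ((c[:2]-s)@n*1000+6).round(2),"tray origin z",(c[2]-.075).round(4))
if __name__=="__main__":
    import sys
    fit(dict(np.load(sys.argv[1])))
E
python3 fit.py pics/wrist8.npz; python3 fit.py pics/wrist9.npz
```

```text
claw 178 [[0.6025, 0.1669], [0.6144, 0.1719]]
claw 177 [[0.5994, 0.2765], [0.6115, 0.2815]]
claw mid [0.6069 0.2242 0.1931] sep 0.1097 yaw 1.59
upr 759 y 0.1554 0.1915 0.0361 x front [0.5357 0.5378 0.5398]
upr 760 y 0.2654 0.3015 0.0361 x front [0.5335 0.5357 0.5378]
stand mid [0.5387 0.2285] sep 0.11 yaw 1.1
claw centre rel. stand x,y mm 68.1 -5.57 back plane x 74.1 tray origin z 0.1181
claw centre rel. stand x,y mm 68.08 -5.81 back plane x 74.08 tray origin z 0.1181
claw 175 [[0.5511, 0.1719], [0.5624, 0.1768]]
claw 179 [[0.5484, 0.2814], [0.5605, 0.2867]]
claw mid [0.5556 0.2292 0.1729] sep 0.1098 yaw 1.2
upr 940 y 0.1552 0.1915 0.0363 x front [0.5354 0.5375 0.5394]
upr 970 y 0.2652 0.3016 0.0365 x front [0.5336 0.5354 0.5375]
stand mid [0.5385 0.2284] sep 0.1101 yaw 1.1
claw centre rel. stand x,y mm 17.12 0.51 back plane x 23.12 tray origin z 0.0979
claw centre rel. stand x,y mm 17.13 0.45 back plane x 23.13 tray origin z 0.0979
```

Request:
step_arm([
  [0.005,0.004,-0.0003,-0.001,0],
  [0.005,0.009,-0.0003,-0.001,0],
  [0.005,0.014,-0.0003,-0.001,0],
  [0.005,0.018,-0.0003,-0.001,0],
  [0.005,0.0215,-0.0003,-0.001,0],
])

```text
time_s: 13.12
tcp_pos: [0.5856, 0.2292, 0.1791]
eef_rot: [180.0, 0.0, -178.6]
contact_force: [1.1, 0.5, -2.8]
gripper_width: 0.0157
```

```bash
python3 - <<'E'
from h import *
to([.66,.228,.199],-178.5)
d=capture("wrist");np.savez("pics/wrist10.npz",**d)
cv2.imwrite("pics/w10.png",cv2.resize(d["image"][60:220,136:396,::-1],(780,480),interpolation=cv2.INTER_CUBIC))
from fit import fit
try: fit(d)
except Exception as e: print(e)
to([.66,.228,.199],-178.5)
E
```

```text
tcp [0.5856 0.2292 0.1791] rot [ 1.7999e+02  1.0000e-02 -1.7857e+02] F [ 1.1   0.51 -2.75] t 13.12 w 0.0157
-> dx,dy,dz,roll -0.0744 -0.0031 -0.0199 -0.0013
claw 119 [[0.5287, 0.1698], [0.536, 0.177]]
claw 127 [[0.526, 0.2798], [0.5339, 0.2858]]
claw mid [0.5311 0.2281 0.1744] sep 0.1094 yaw 1.23
index -1 is out of bounds for axis 0 with size 0
tcp [0.5853 0.2292 0.1791] rot [ 179.99   -0.   -178.57] F [-1.    0.09 -4.6 ] t 13.18 w 0.0155
-> dx,dy,dz,roll -0.0747 -0.0031 -0.0199 -0.0012
```

View pics/w10.png

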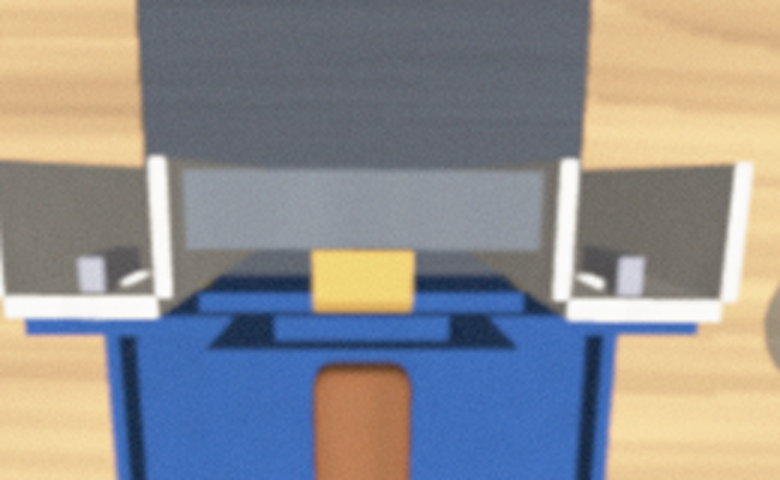

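The claws are inside both channels (w10 px (92,272) and (630,272)), with no contact force. I lower the tray onto the catch.

Request:
step_arm([
  [0.005,0,0,0.003,0],
  [0.005,0,0,0.006,0],
  [0.005,0,0,0.008,0],
  [0.005,0,0,0.009,0],
  [0.005,0,0,0.009,0],
])

```text
time_s: 13.8
tcp_pos: [0.5859, 0.2292, 0.1698]
eef_rot: [-180.0, -0.0, -178.6]
contact_force: [0.7, -0.7, -2.8]
gripper_width: 0.0156
```

Request:
step_arm([
  [0.005,0,0,0.001,0],
  [0.005,0,0,0.002,0],
  [0.005,0,0,0.002,0],
])

```text
time_s: 14.18
tcp_pos: [0.5863, 0.2293, 0.1682]
eef_rot: [180.0, 0.0, -178.6]
contact_force: [1.3, -0.9, -2.4]
gripper_width: 0.0156
```

Request:
step_arm([
  [0.005,0,0,0.001,0],
  [0.005,0,0,0.0015,0],
  [0.005,0,0,0.0015,0],
])

```text
time_s: 14.55
tcp_pos: [0.5867, 0.2294, 0.1673]
eef_rot: [180.0, 0.1, -178.6]
contact_force: [3.6, -0.1, 1.9]
gripper_width: 0.0161
```

The catch is taking the load now: Fz went from -2.8 to +1.9 N. I release.

Request:
step_arm([
  [0.02,0,0,0,0],
  [0.03,0,0,0,0],
  [0.05,0,0,0,0],
  [0.06,0,0,0,0],
  [0.06,0,0,0,0],
])

```text
time_s: 15.18
tcp_pos: [0.5858, 0.2292, 0.1664]
eef_rot: [-180.0, -0.0, -178.6]
contact_force: [0.2, -0.1, -0.5]
gripper_width: 0.0545
```

```bash
python3 - <<'E'
from h import *
to([.66,.228,.199],-178.5)
d=capture("wrist");np.savez("pics/wrist11.npz",**d)
cv2.imwrite("pics/w11.png",cv2.resize(d["image"][60:320,100:412,::-1],(720,600),interpolation=cv2.INTER_CUBIC))
d=capture("side");cv2.imwrite("pics/si11.png",cv2.resize(d["image"][100:210,190:320,::-1],(700,592),interpolation=cv2.INTER_CUBIC))
E
```

```text
tcp [0.5858 0.2292 0.1664] rot [-1.7999e+02 -1.0000e-02 -1.7857e+02] F [ 0.2  -0.15 -0.55] t 15.18 w 0.0545
-> dx,dy,dz,roll -0.0741 -0.0031 -0.0326 -0.0013
```

View pics/w11.png

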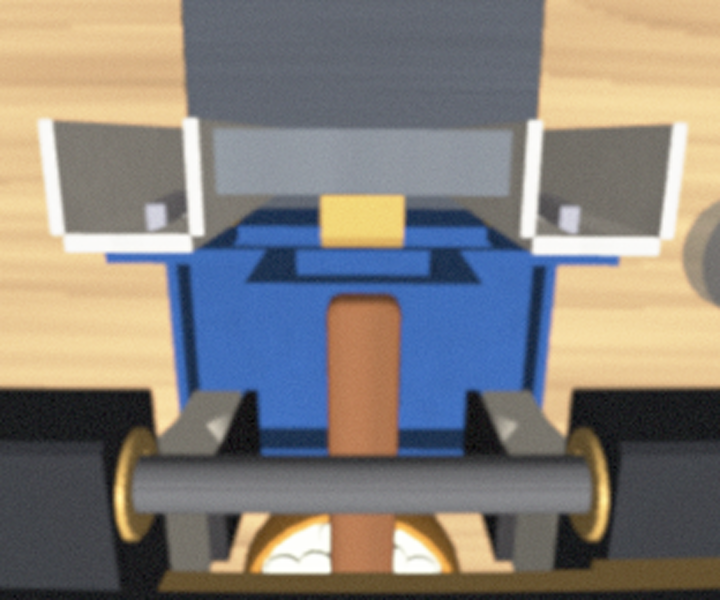

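View pics/si11.png

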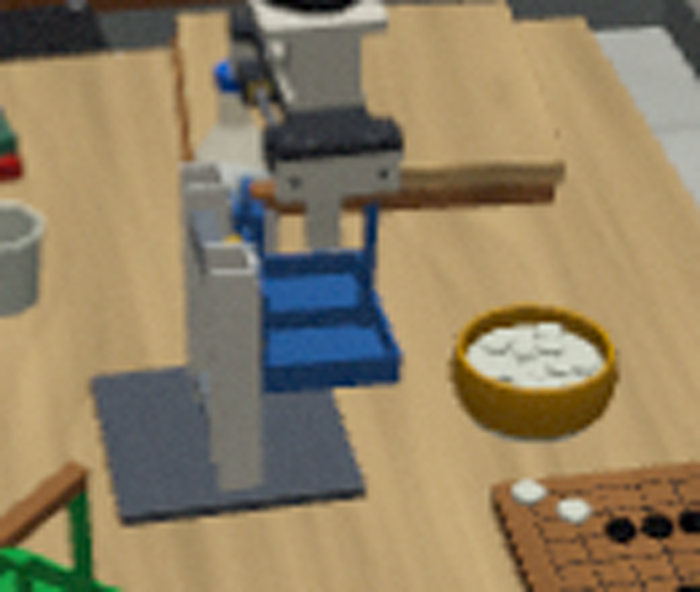

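The tray hangs on the catch with both claws hooked. I raise, close the fingers and move over the press point, 30 mm toward the stand.

Request:
step_arm([
  [0.06,0,0,-0.02,0],
  [0.06,0,0,-0.045,0],
  [0.03,0,0,-0.055,0],
  [0.0,0.015,0,-0.055,0],
  [0.0,0.03,0,-0.055,0],
], newtons=30)

```text
time_s: 15.9
tcp_pos: [0.5543, 0.2281, 0.2203]
eef_rot: [-180.0, -0.1, -178.6]
contact_force: [-0.3, 0.0, 0.1]
gripper_width: 0.0353
```

Request:
step_arm([
  [0.0,0,0,0,0],
  [0.0,0,0,0,0],
  [0.0,0,0,0,0],
  [0.0,0,0,0,0],
])

```text
time_s: 16.4
tcp_pos: [0.5561, 0.2285, 0.2212]
eef_rot: [-180.0, -0.0, -178.6]
contact_force: [0.1, 0.5, 0.5]
gripper_width: 0.001
```

```bash
python3 - <<'E'
from h import *
to([.66,.228,.199],-178.5)
d=capture("wrist")
cv2.imwrite("pics/w12.png",d["image"][:,:,::-1])
X=cloud(d);s=r.get_state();p=s["tcp_pos"];y0=np.radians(s["eef_rot"][2]);x=np.array([np.cos(y0),np.sin(y0),0]);z=np.array([0,0,-1.]);M=np.stack([x,np.cross(z,x),z],1)
for v in range(180,240,3): print(v,[np.round((X[v,u]-p)@M*1000,0).tolist() for u in (250,257,264)])
for c in ["side","scene"]:
    d=capture(c)
    for l in ["press","handle","tray","catch_nose"]:
        for o in spotter.tip_of(c,l)[:4]:
            if o["location"][1]>.1: print(c,l,round(o["p"],2),np.round(o["location"],4))
d=capture("side");cv2.imwrite("pics/si12.png",cv2.resize(d["image"][100:210,190:320,::-1],(700,592),interpolation=cv2.INTER_CUBIC))
E
```

```text
tcp [0.5561 0.2285 0.2212] rot [-1.7999e+02 -2.0000e-02 -1.7859e+02] F [0.12 0.49 0.51] t 16.4 w 0.001
-> dx,dy,dz,roll -0.1039 -0.003 0.0222 -0.0015
180 [[24.0, -5.0, 61.0], [25.0, 1.0, 60.0], [25.0, 7.0, 61.0]]
183 [[22.0, -5.0, 61.0], [22.0, 1.0, 62.0], [22.0, 7.0, 61.0]]
186 [[19.0, -5.0, 61.0], [19.0, 1.0, 62.0], [19.0, 7.0, 60.0]]
189 [[17.0, -5.0, 61.0], [17.0, 1.0, 60.0], [17.0, 7.0, 60.0]]
192 [[14.0, -5.0, 62.0], [14.0, 1.0, 61.0], [14.0, 7.0, 61.0]]
195 [[12.0, -5.0, 59.0], [12.0, 1.0, 60.0], [11.0, 7.0, 61.0]]
198 [[-12.0, -7.0, 134.0], [-7.0, 1.0, 116.0], [-11.0, 9.0, 131.0]]
201 [[-15.0, -7.0, 132.0], [-10.0, 1.0, 116.0], [-15.0, 9.0, 132.0]]
204 [[13.0, -4.0, 30.0], [13.0, 1.0, 31.0], [13.0, 6.0, 31.0]]
207 [[12.0, -4.0, 25.0], [12.0, 1.0, 26.0], [12.0, 6.0, 25.0]]
210 [[11.0, -4.0, 23.0], [10.0, 1.0, 24.0], [10.0, 6.0, 24.0]]
213 [[10.0, -4.0, 18.0], [10.0, 1.0, 20.0], [10.0, 6.0, 18.0]]
216 [[8.0, -4.0, 18.0], [8.0, 1.0, 19.0], [8.0, 6.0, 19.0]]
219 [[6.0, -4.0, 17.0], [6.0, 1.0, 17.0], [6.0, 6.0, 17.0]]
222 [[4.0, -4.0, 18.0], [4.0, 1.0, 17.0], [4.0, 6.0, 17.0]]
225 [[1.0, -4.0, 17.0], [2.0, 1.0, 17.0], [1.0, 6.0, 17.0]]
228 [[-0.0, -4.0, 17.0], [-1.0, 1.0, 18.0], [-1.0, 6.0, 18.0]]
231 [[9.0, -3.0, -12.0], [-3.0, 1.0, 17.0], [10.0, 5.0, -15.0]]
234 [[9.0, -3.0, -17.0], [-6.0, 1.0, 18.0], [10.0, 5.0, -19.0]]
237 [[9.0, -3.0, -21.0], [-8.0, 1.0, 18.0], [8.0, 5.0, -18.0]]
side press 0.93 [0.5617 0.2327 0.1994]
side press 0.74 [0.5395 0.2264 0.0027]
side handle 0.65 [0.5924 0.2258 0.1965]
side tray 0.93 [0.5398 0.2276 0.0864]
scene press 0.79 [0.5596 0.2265 0.202 ]
scene handle 0.96 [0.5884 0.2319 0.1919]
scene tray 0.98 [0.5361 0.2253 0.0844]
scene catch_nose 0.49 [ 0.7435  0.228  -0.0016]
```

View pics/w12.png

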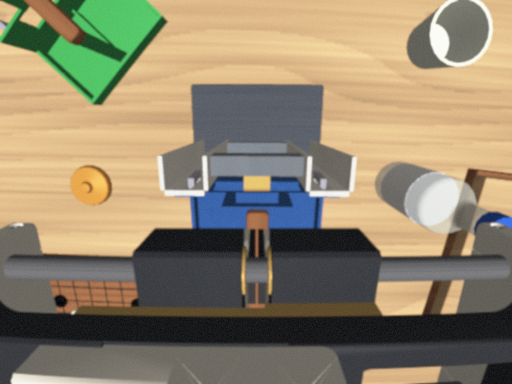

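View pics/si12.png

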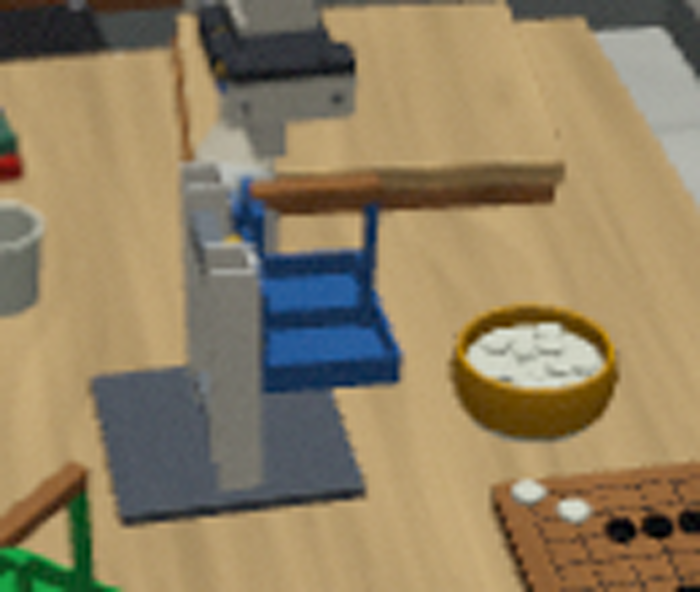

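Handle top at tool z = +17.5 mm and its rear end at tool x ≈ +11 mm, so the press point is at tool x ≈ -2.5 mm. Contact should come after about 29 mm of descent.

Request:
step_arm([
  [0.0,-0.002,0.001,0.01,0],
  [0.0,-0.002,0.001,0.02,0],
  [0.0,-0.002,0.001,0.025,0],
  [0.0,-0.002,0.001,0.027,0],
  [0.0,-0.002,0.001,0.028,0],
])

```text
time_s: 17.62
tcp_pos: [0.5578, 0.2293, 0.1948]
eef_rot: [-180.0, 0.0, -178.5]
contact_force: [-6.3, -0.8, 14.5]
gripper_width: 0.0007
```

Request:
step_arm([
  [0.0,0,0,0.001,0],
  [0.0,0,0,0.002,0],
  [0.0,0,0,0.003,0],
])

```text
time_s: 18.0
tcp_pos: [0.5578, 0.2295, 0.1929]
eef_rot: [180.0, 0.1, -178.5]
contact_force: [-8.9, -1.0, 17.5]
gripper_width: 0.0003
```

Request:
step_arm([
  [0.0,0,0,0.001,0],
  [0.0,0,0,0.002,0],
  [0.0,0,0,0.003,0],
])

```text
time_s: 18.38
tcp_pos: [0.5578, 0.2297, 0.1892]
eef_rot: [180.0, 0.1, -178.5]
contact_force: [-3.4, 0.4, 5.5]
gripper_width: 0.0004
```

```bash
python3 - <<'E'
from h import *
to([.66,.228,.199],-178.5)
d=capture("side");cv2.imwrite("pics/si13.png",cv2.resize(d["image"][100:210,190:320,::-1],(700,592),interpolation=cv2.INTER_CUBIC))
d=capture("wrist");cv2.imwrite("pics/w13.png",cv2.resize(d["image"][100:260,136:396,::-1],(780,480),interpolation=cv2.INTER_CUBIC))
E
```

```text
tcp [0.5578 0.2297 0.1892] rot [ 1.7995e+02  8.0000e-02 -1.7854e+02] F [-3.36  0.42  5.45] t 18.38 w 0.0004
-> dx,dy,dz,roll -0.1021 -0.0043 -0.0098 -0.0008
```

View pics/si13.png

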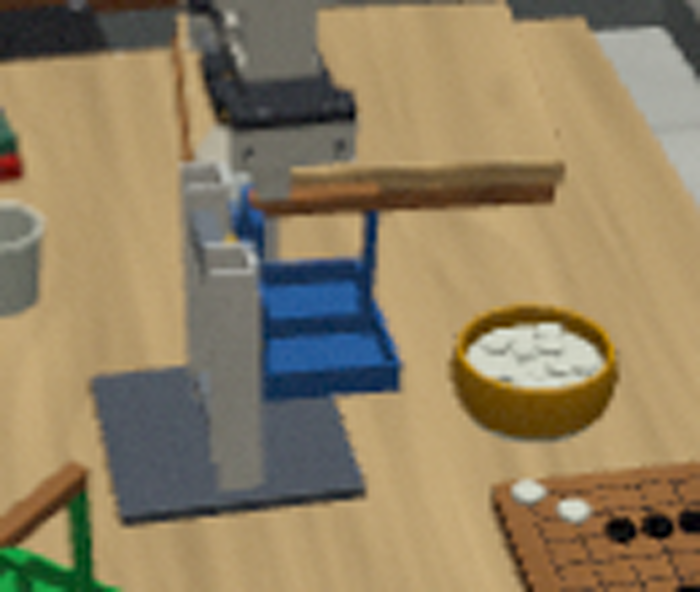

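View pics/w13.png

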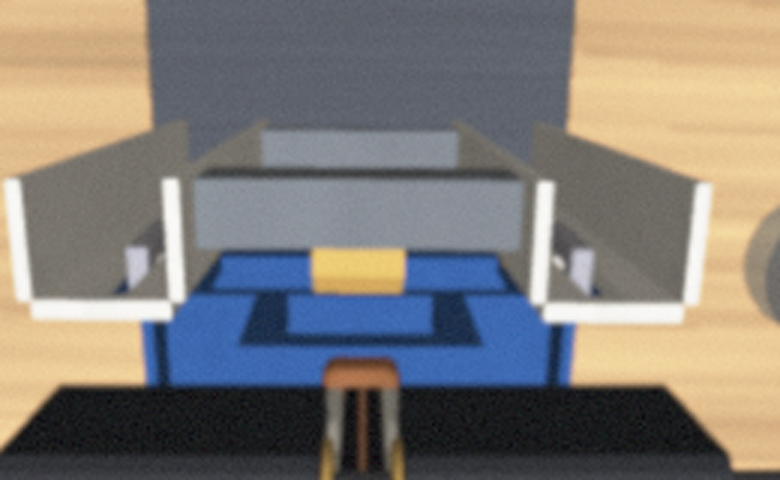

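It is going down smoothly and the catch is moving back. I continue in 1 mm steps.

Request:
step_arm([
  [0.0,0,0,0.001,0],
  [0.0,0,0,0.002,0],
  [0.0,0,0,0.003,0],
  [0.0,0,0,0.004,0],
])

```text
time_s: 18.98
tcp_pos: [0.5579, 0.2294, 0.183]
eef_rot: [-180.0, -0.0, -178.6]
contact_force: [0.0, 0.5, 0.1]
gripper_width: 0.0006
```

Request:
step_arm([
  [0.0,0,0,0.001,0],
  [0.0,0,0,0.002,0],
  [0.0,0,0,0.003,0],
])

```text
time_s: 19.35
tcp_pos: [0.5582, 0.2295, 0.182]
eef_rot: [180.0, 0.1, -178.6]
contact_force: [-5.2, -0.5, 14.3]
gripper_width: 0.0005
```

Request:
step_arm([
  [0.0,0,0,0.001,0],
  [0.0,0,0,0.0015,0],
])

```text
time_s: 19.6
tcp_pos: [0.5584, 0.2296, 0.1819]
eef_rot: [180.0, 0.1, -178.5]
contact_force: [-7.7, -1.0, 20.0]
gripper_width: 0.0005
```

```bash
python3 - <<'E'
from h import *
to([.66,.228,.199],-178.5)
d=capture("side");cv2.imwrite("pics/si14.png",cv2.resize(d["image"][100:210,190:320,::-1],(700,592),interpolation=cv2.INTER_CUBIC))
for l in ["tray","claws","press"]:
    for o in spotter.tip_of("side",l)[:4]:
        if o["location"][1]>.1: print(l,round(o["p"],2),np.round(o["location"],4))
d=capture("wrist");cv2.imwrite("pics/w14.png",cv2.resize(d["image"][100:260,136:396,::-1],(780,480),interpolation=cv2.INTER_CUBIC))
for l in ["tray","claws","press","catch_nose"]:
    for o in spotter.tip_of("wrist",l)[:4]:
        if o["location"][1]>.1: print(l,round(o["p"],2),np.round(o["location"],4))
E
```

```text
tcp [0.5584 0.2296 0.1819] rot [ 1.7997e+02  1.4000e-01 -1.7853e+02] F [-7.68 -1.   19.96] t 19.6 w 0.0005
-> dx,dy,dz,roll -0.1015 -0.0042 -0.0171 -0.0006
tray 0.92 [0.5412 0.2273 0.0732]
claws 0.62 [0.5415 0.2247 0.1362]
press 0.75 [0.5617 0.2291 0.1893]
press 0.77 [0.5545 0.2316 0.1886]
catch_nose 0.86 [0.5437 0.2268 0.1494]
```

View pics/si14.png

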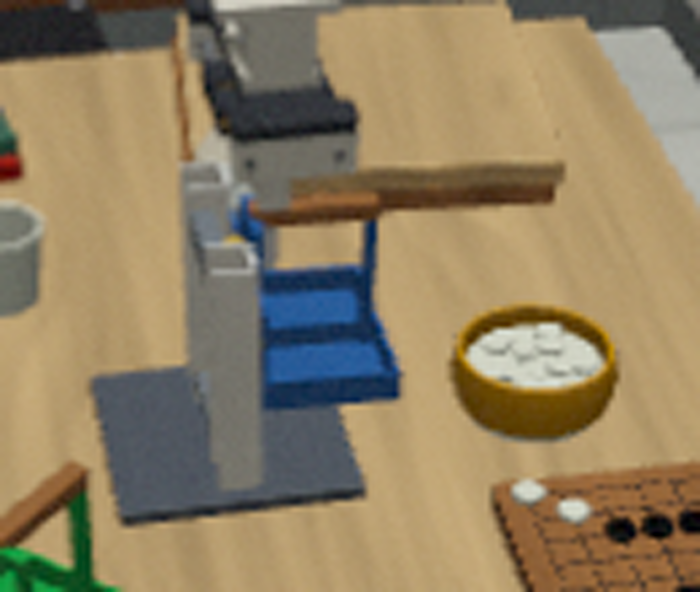

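View pics/w14.png

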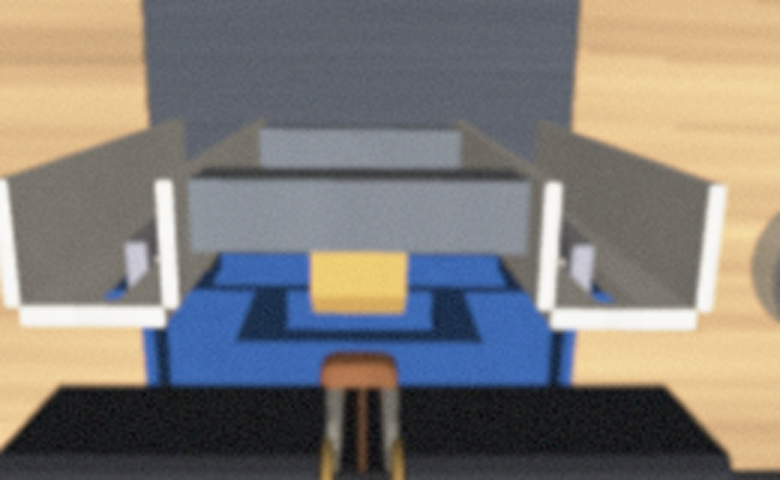

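It is against the hard stop: the force rises to 20 N without motion, and the catch has come out over the strip (w14 px (358,290)). One slightly firmer push, then I retreat.

Request:
step_arm([
  [0.0,0,0,0.001,0],
  [0.0,0,0,0.001,0],
])

```text
time_s: 20.3
tcp_pos: [0.5585, 0.2296, 0.1818]
eef_rot: [180.0, 0.2, -178.5]
contact_force: [-8.9, -1.5, 23.3]
gripper_width: 0.0003
```

Request:
step_arm([
  [0.0,0,0,-0.003,0],
  [0.0,0,0,-0.01,0],
  [0.0,0,0,-0.03,0],
  [0.0,0,0,-0.06,0],
  [0.0,0,0,-0.09,0],
])

```text
time_s: 20.92
tcp_pos: [0.5579, 0.2295, 0.2686]
eef_rot: [-180.0, -0.0, -178.6]
contact_force: [0.0, 0.3, 0.6]
gripper_width: 0.0006
```

```bash
python3 - <<'E'
from h import *
to([.66,.228,.199],-178.5)
for c in ["scene","side","wrist"]:
    d=capture(c)
    if c=="side": cv2.imwrite("pics/si15.png",cv2.resize(d["image"][100:210,190:320,::-1],(700,592),interpolation=cv2.INTER_CUBIC))
    if c=="wrist": cv2.imwrite("pics/w15.png",cv2.resize(d["image"][110:260,136:396,::-1],(780,450),interpolation=cv2.INTER_CUBIC))
    if c=="scene": cv2.imwrite("pics/sc15.png",d["image"][:,:,::-1])
    if c=="wrist":
        X=cloud(d)
        P=X[120:240,190:330].reshape(-1,3)
        im=d["image"].astype(int)[120:240,190:330].reshape(-1,3)
        b=(im[:,2]>im[:,0]+40)&(im[:,2]>im[:,1]+25)
        Q=P[b&(P[:,2]>.135)];print("strip top z",np.percentile(Q[:,2],[50,90,98]))
        h=P[(im[:,0]>im[:,2]+25)&(P[:,2]>.18)&(P[:,2]<.21)];print("handle top",np.median(h[:,2]) if len(h) else None)
        k=P[(im[:,0]>im[:,2]+60)&(P[:,2]>.14)&(P[:,2]<.17)];print("catch",k.min(0),k.max(0))
    for l in ["tray","claws","press","catch_nose"]:
        for o in spotter.tip_of(c,l)[:4]:
            if o["location"][1]>.1: print(c,l,round(o["p"],2),np.round(o["location"],4))
E
```

```text
tcp [0.5579 0.2295 0.2686] rot [-1.7997e+02 -3.0000e-02 -1.7858e+02] F [0.02 0.32 0.58] t 20.93 w 0.0006
-> dx,dy,dz,roll -0.1021 -0.004 0.0696 -0.0015
scene tray 0.66 [0.5409 0.2276 0.0684]
scene claws 0.78 [0.5398 0.2283 0.1415]
scene press 0.75 [0.5584 0.2283 0.1857]
scene catch_nose 0.68 [0.5865 0.2295 0.1764]
side tray 0.68 [0.5386 0.2258 0.0748]
side claws 0.92 [0.5393 0.2286 0.1336]
side press 0.9 [0.5593 0.2312 0.1879]
side catch_nose 0.72 [5.393e-01 2.295e-01 3.000e-04]
side catch_nose 0.23 [0.5583 0.2333 0.193 ]
strip top z [0.18160819 0.18376671 0.34678   ]
handle top 0.18962852052002271
catch [0.52651456 0.21787243 0.1521175 ] [0.544603   0.23899254 0.16886382]
wrist tray 0.78 [0.5379 0.2297 0.0691]
wrist claws 0.68 [0.537  0.2244 0.1434]
wrist press 0.71 [0.5579 0.2262 0.1879]
wrist catch_nose 0.8 [0.5445 0.2273 0.1493]
```

View pics/w15.png

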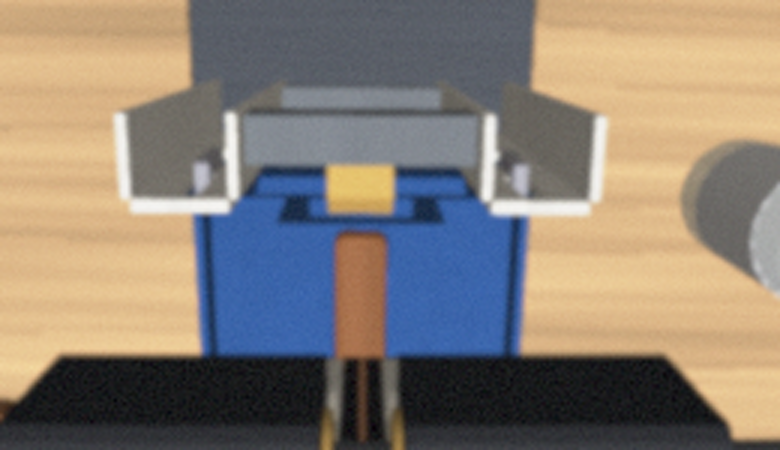

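View pics/sc15.png

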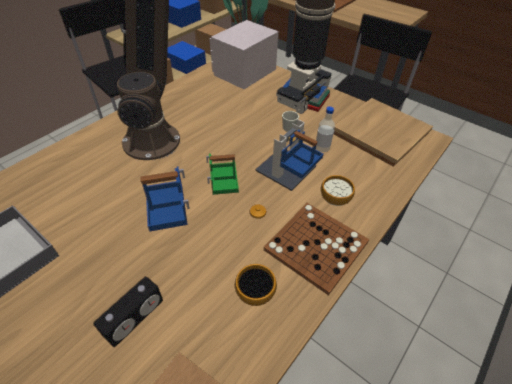

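The checks agree. The handle top is at 0.190 m (home is 0.191), the catch nose is at x = 0.5446, about 6 mm in front of the faces, lying over the strip, and nothing else has moved. I hand in.

```bash
python3 - <<'E'
from plant import workorder
print(workorder.close_job())
E
```

```text
the job is handed in; nothing more can be done
None
```

The small blue tray is hanging on the stand with both claws in the top slots. I let it go on the catch, then pressed it down at the rear of the handle with a peak of about 23 N until it hit the hard stop. The job was handed in at about 21 s, with the gripper clear above.

- **First grasp missed:** the fingers closed just above the handle. Depth readings showed the real fingertips about 31 mm short of where the description puts them. I corrected for that and the second grasp held.
- **Final checks:** the handle top measures 0.190 m against 0.191 m expected. The catch nose is about 6 mm in front of the faces and lies over the tray's top edge; fully out would be 7 mm, and the calibration is good to about 2 mm. The measured force is back to about zero, and the other things look unmoved in the last picture.
- **Checks that disagreed:** the networks put the tray's origin height at 0.068 to 0.075 m (73 mm expected), the claws at 0.134 to 0.143 m and one low-confidence catch position clearly wrong. My depth reading of the strip's top edge failed because it picked up the wrong surface, so I relied on the handle height and the picture of the catch.

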